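# Set out the loose buildings on an architectural site model

### The arm

A 7-joint arm with a two-finger parallel gripper is mounted at the origin on the work surface. World frame = base frame: x ahead of the robot, y to its left, z up, the work surface at z = 0. Lengths are in m, angles in rad, forces in N, time in s.
With the tool pointing down it reaches from about 0.425 to 0.825 m from the base axis. Payload 3.6 kg.
Tool frame: the origin (TCP) lies midway between the tips of the shut fingers; the grasp point (between the pads) lies 19 mm behind it (env.grip_depth is the distance from the TCP to the grasp point, in m); z points along the fingers, y is the line along which they close (so a half turn about z gives the same grasp; the last joint's range is limited). The gripper opens to 93 mm and grips with 3 to 60 N. Pads are 15 mm wide; open, the fingers measure 128 mm over their backs; the gripper's body (75 mm by 188 mm) begins 65 mm behind the grasp point.
Start: joints at [-1.204, 0.615, -0.013, 1.423, 0.008, 1.103, -0.04], TCP at [0.249, 0.6, 0.219] pointing down, gripper open.
Joint ranges: [-3.12, 3.12], [-0.3, 2.06], [-1.34, 1.32], [0.26, 2.42], [-1.36, 4.5], [0.01, 1.98], [-2.84, 2.84]. Speed limits (rad/s): [2.79, 2.79, 3.14, 3.14, 3.14, 3.14, 3.14].

### API

Orientations are given as a unit quaternion [x, y, z, w].
In Python, from workcell import env gives the robot as it stands.
- The arm moves only by the tool send_rows, never from a script. Its argument "rows" is a list of rows, each an object of numbers: "x", "y", "z": the shift along the world's x, y, z normalised to -1 to 1, where 1 is 0.04 m; "wx", "wy", "wz": the turn, a rotation vector about the world's x, y, z normalised to -1 to 1, where 1 is 0.1 rad; "hand": the opening, from 0 (shut) to 1 (fully open). A call has 1 to 8 rows; each row shifts and turns the commanded pose from where the row before left it; what a row does not reach is not made up. A row lasts 1/12 s, in which the tool goes at most 41.7 mm and 7.16 degrees, less where a joint would pass 70% of its speed; a pose out of reach is approached as far as the arm can. A call with a number of a shift or a turn outside -1 to 1 is refused whole. A call with a gripper value outside its range is refused whole. The fingers move at their own pace and stop on an object; "newtons" is the grip in N (left out, the last holds). Time passes only in rows, so rows that do not move let the fingers close. It gives the time, the measured TCP pose, the force, the opening and the grip force at its end, in the units of the state.
- env.state(): the state, without advancing time (a new reading comes with each control period).
- env.read_camera(name): name is "scene" or "side" or "wrist"; returns (picture, depth): 384x512x3 uint8, red, green, blue; 384x512 float32, m along the optical axis (not along the pixel's ray), 0 where there is no reading.
- env.camera_info(name): a dict with "K" (3x3 intrinsics, pixels), "R" (3x3) and "t" (3): a world point X has camera coordinates R X + t. Camera axes: x right, y down, z forward; pixel columns grow to the right and rows downward; lengths in m; the calibration is good to about 2 mm. A picture is of the moment at which its call begins: read the wrist's pose just before it. camera_info takes no time and is no camera call; for the wrist camera it gives the pose at the moment of the call.
- env.close_job(): hands the job in; it is judged then, once.
The state is a dict: "clock": time; "joint_pos": joint angles; "joint_velocities": joint speeds; "joint_efforts": joint torques, N m; "tcp_pos": TCP position; "orientation": TCP orientation; "force": force on the tool from outside, world axes, zero at the start; "torque": the same for the moment, N m; "finger_gap": finger opening in m; "finger_force": force on a finger pad.
Only numpy, scipy, OpenCV 4.12 (cv2) and the standard library are available. Lean on these libraries where they do the work, as an engineer would, in place of code of your own. Each camera call takes 0.05 s, during which the arm holds its last target. There are 200 camera calls.

### The job

Finish setting out the site model: build the new house on the bare grey foundation slab, squarely stacked with its long sides along the river: the plywood ground floor, on it the white upper floor, and on top the dark flat roof. Lay the footbridge straight across the river directly in front of the tiled cottage, its middle over the middle of the river, and stand the white column upright midway between the two trees. Set every piece down without letting it drop, and leave the blue-lidded paint tub where it stands.

Things in the scene. Friction and masses are not known exactly. Their poses are not given: they have to be found in the camera images.
- site: Fixed landscape board, green, 340 x 280 mm, within 0.2 rad of the robot's axes. Origin on the river's centre line, halfway along, at table height; x along the river (away from the robot), y across it. Blue river bed 60 mm wide, 10 mm above the table. Both banks level, 22 mm above the table: broad one with buildings at y 30 to 150 mm, narrow one with park at y -30 to -130 mm.
- footing: Bare concrete-grey foundation slab with dark corner marks, 88 (x, along the river) x 66 (y) x 5 mm, fixed on the broad bank. Origin at the centre of its underside, axes parallel to the board's. In any of three plots in a row, 100 mm apart, 92 mm from the river's centre line; the cottage and a plain off-white massing block 54 mm tall, both fixed, stand on the others.
- cottage: Fixed cottage with cream walls, terracotta gable roof and chimney, 76 (x, along the river) x 60 (y) mm over the roof, 54 mm high, on one of the three plots; its door is in the middle of its river side. Origin at the centre of its underside, axes parallel to the board's. In front of it means over the river at the cottage's own x.
- park: Fixed strip of light green lawn on the narrow bank, anywhere along it, 136 (x, along the river) x 56 (y) x 3 mm, with a round beige paving 48 mm across in its middle and a tree 53 mm tall, head about 37 mm across, 55 mm either side of it along x. Origin at the centre of its underside, midway between the trees; axes parallel to the board's.
- ground_floor: Loose ground floor of the new house: plywood-coloured open-topped storey with rooms inside, brown doors and windows, 80 (x) x 56 (y) x 34 mm high, about 90 g. Origin at the centre of its underside, z up. Grip it across its 56 mm width (closing along y). The floor above rests on its wall tops, 34 mm above the origin.
- upper_floor: Loose upper floor: white open-topped storey with rooms inside and blue-grey windows, 76 (x) x 52 (y) x 32 mm high, about 80 g. Origin at the centre of its underside, z up. Grip it across its 52 mm width (along y). The roof rests on its wall tops, 32 mm above the origin.
- roof: Loose flat roof: charcoal slab 84 (x) x 60 (y) x 6 mm with a thin aluminium edge and, in its middle, a cream stair-head box 40 (x) x 26 (y) mm whose top is 30 mm above the origin; about 60 g. Origin at the centre of its underside, z up. Grip it by the stair-head, across its 26 mm width (along y), above 9 mm.
- footbridge: Loose brown timber footbridge, 100 long (x) x 28 wide (y) x 20 mm high over its two lattice railings, deck 4 mm thick with a flat underside; about 35 g. Origin at the centre of its underside, z up. Grip it across its 28 mm width (along y). Across the river its ends rest on both banks.
- column: Loose white monument column, 90 mm high: square foot 36 x 36 x 6 mm, pedestal 28 x 28 mm up to 22 mm, round shaft 18 mm in diameter up to 72 mm, square capital 26 x 26 x 12 mm on top (78 to 90 mm), the best place to grip, along x or y; about 100 g. Origin at the centre of its underside, z up. Stands upright at the start. It may face any way at the end.
- paint_tub: Closed white tub of paint with a green label and a blue lid, 62 mm in diameter, 58 mm high, 250 g, standing among the loose pieces on the table. Origin at the centre of its underside. Not to be disturbed.

How it is judged:
At the end, for the whole second after the job is handed in: Ground floor centred on slab (10 mm), upper floor on it (9 mm), roof on that (10 mm), long sides within 0.15 rad; footbridge level on both banks, square to the river (0.15 rad), within 15 mm of its middle and of the cottage's centre; column upright within 13 mm of the trees' midpoint; all at rest (horizontal distance between ground_floor and footing below 0.01 m and z of ground_floor in the frame of footing between 0.001 and 0.009 m and angle between the x axis of ground_floor and the x axis of footing, either way round below 0.15 rad and angle between each of ground_floor, upper_floor, roof, footbridge's own z axis and vertical below 0.08 rad and horizontal distance between upper_floor and ground_floor below 0.009 m and z of upper_floor in the frame of ground_floor between 0.03 and 0.038 m and angle between the x axis of upper_floor and the x axis of ground_floor, either way round below 0.15 rad and horizontal distance between roof and upper_floor below 0.01 m and z of roof in the frame of upper_floor between 0.028 and 0.036 m and angle between the x axis of roof and the x axis of upper_floor, either way round below 0.15 rad and x of footbridge in the frame of cottage between -0.015 and 0.015 m and y of footbridge in the frame of site between -0.015 and 0.015 m and z of footbridge in the frame of site between 0.018 and 0.026 m and angle between the x axis of footbridge and the y axis of site, either way round below 0.15 rad and horizontal distance between column and park below 0.013 m and z of column in the frame of park between 0 and 0.006 m and angle between column's own z axis and vertical below 0.06 rad and linear speed of each of ground_floor, upper_floor, roof, footbridge, column below 0.02 m/s and angular speed of each of ground_floor, upper_floor, roof, footbridge, column below 0.2 rad/s); the robot touches nothing.
It fails at once if the paint tub is moved by more than 15 mm (distance of paint_tub from where it was at the start of the episode above 0.015 m).
It fails at once if a piece is dropped: it falls freely at more than 0.6 m/s (a drop of some 20 mm) ((linear speed of ground_floor above 0.6 m/s and contact force between ground_floor and the fingers below 0.02 N) or (linear speed of upper_floor above 0.6 m/s and contact force between upper_floor and the fingers below 0.02 N) or (linear speed of roof above 0.6 m/s and contact force between roof and the fingers below 0.02 N) or (linear speed of footbridge above 0.6 m/s and contact force between footbridge and the fingers below 0.02 N) or (linear speed of column above 0.6 m/s and contact force between column and the fingers below 0.02 N)).
It fails at once if the column is knocked over (angle between column's own z axis and vertical above 0.8 rad).
It also fails if it takes over 109 s, if anything falls off the work surface, if the arm or the gripper's body presses on something with over 40 N, if the wrist force passes 120 N, or if a joint passes its speed limit or range.

## Working session

There is one attempt and no reset: what is moved stays moved. The work goes in short steps, Python scripts to look and compute and a tool call to move; the robot and the scene stay as the last step left them, time stands still between calls to the robot, and variables do not carry over. Pictures are saved under pics/ and viewed, at most 14 in all, crops included, and the job is handed in when it is done.

Besides the shell and the picture viewer there is one more tool, called after "Request:" by a JSON object that holds its "op" and its "data". send_rows: Moves the arm, as the interface text tells. Its arguments: {"type":"object","properties":{"rows":{"type":"array"},"newtons":{"type":"number"}},"required":["rows"]}

```bash
ls; mkdir -p pics; cat > h.py <<'E'
import numpy as np, cv2
from workcell import env
def save(name,f):
    p,d=env.read_camera(name); i=env.camera_info(name)
    cv2.imwrite(f'pics/{f}.png',p[:,:,::-1]); np.savez(f'pics/{f}.npz',p=p,d=d,**{k:np.array(i[k]) for k in 'KRt'})
    return p,d
def cloud(f):
    z=np.load(f'pics/{f}.npz'); d=z['d']; v,u=np.indices(d.shape)
    c=np.stack([(u-z['K'][0,2])/z['K'][0,0]*d,(v-z['K'][1,2])/z['K'][1,1]*d,d],-1)
    return z['p'],d,(c-z['t'])@z['R']
E
python3 - <<'E'
from h import *
for n in ['scene','side','wrist']: save(n,n+'0')
a=[cv2.imread(f'pics/{n}0.png') for n in ['scene','side']]
print(env.state()['clock'],env.grip_depth,env.state()['tcp_pos'],env.state()['orientation'])
for n in ['scene','side','wrist']:
    i=env.camera_info(n); print(n,-np.array(i['R']).T@np.array(i['t']),np.array(i['K'])[0,0])
E
```

```text
pics
0.15 0.0188 [0.24851933 0.59997107 0.21776583] [ 1.95091444e-01  9.80784569e-01 -9.56735378e-04 -2.05710433e-04]
scene [ 1.10819799 -0.39543987  1.26140536] 496.1406975348826
side [-0.02662795 -0.82028501  1.07777839] 437.5198956960107
wrist [0.18600968 0.62600713 0.38392802] 323.44971806422546
```

View pics/scene0.png

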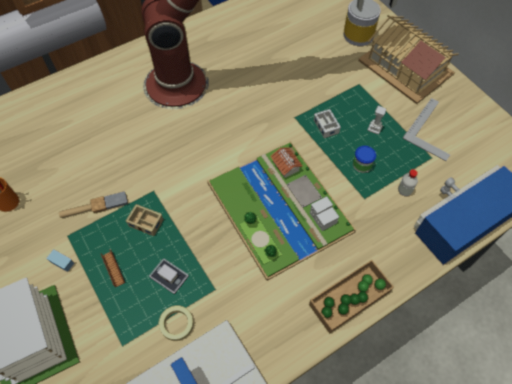

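View pics/side0.png

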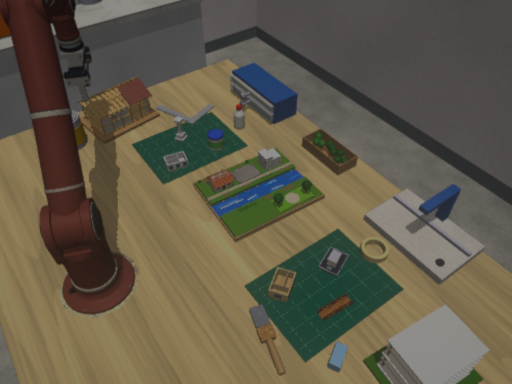

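The scene view shows the board in the centre. The cottage is at (286,162), the slab at (303,190), the massing block at (324,211) and the trees at (250,217) and (271,250). On the left mat are the upper floor (326,122), column (377,120) and tub (365,157). On the right mat are the ground floor (145,219), bridge (114,269) and roof (169,275).

```bash
cat > comp.py <<'E'
from h import *
import sys
# height-segmented components in regions, robot coordinates
def px(f,u,v,z=None):
    Z=np.load(f'pics/{f}.npz'); K,R,t=Z['K'],Z['R'],Z['t']
    r=R.T@np.linalg.inv(K)@[u,v,1]; c=-R.T@t
    return c+r*(z-c[2])/r[2]
E
python3 - <<'E'
from comp import *
for f,pts in {'scene0':dict(uf=(326,122),col=(377,115),tub=(365,155),gf=(145,219),br=(114,269),roof=(169,275),foot=(303,190),cot=(286,162),blk=(324,208),pav=(261,239),t1=(250,217),t2=(271,250),c1=(209,184),c2=(290,143),c3=(354,230),c4=(268,274)),
 'side0':dict(uf=(176,160),col=(181,125),tub=(216,135),gf=(283,284),br=(335,307),roof=(334,261),foot=(246,173),pav=(292,198))}.items():
    p,d,X=cloud(f)
    for k,(u,v) in pts.items(): print(f,k,X[v,u].round(3))
# orthographic merged colour + height map, 2 mm
print(np.median(cloud('scene0')[2][60:110,240:300,2]))
G=np.zeros((600,250+150,3),np.uint8)
E
```

```text
scene0 uf [0.41  0.32  0.015]
scene0 col [0.503 0.436 0.069]
scene0 tub [0.596 0.315 0.063]
scene0 gf [ 0.404 -0.313  0.003]
scene0 br [ 0.494 -0.45   0.004]
scene0 roof [ 0.601 -0.336  0.033]
scene0 foot [0.58  0.107 0.03 ]
scene0 cot [0.495 0.104 0.07 ]
scene0 blk [0.678 0.102 0.079]
scene0 pav [ 0.643 -0.078  0.028]
scene0 t1 [ 0.59  -0.079  0.073]
scene0 t2 [ 0.699 -0.083  0.068]
scene0 c1 [ 0.409 -0.106  0.017]
scene0 c2 [0.422 0.172 0.027]
scene0 c3 [0.755 0.159 0.014]
scene0 c4 [ 0.734 -0.115  0.019]
side0 uf [0.419 0.316 0.02 ]
side0 col [0.51  0.434 0.064]
side0 tub [0.589 0.311 0.058]
side0 gf [ 0.424 -0.31   0.001]
side0 br [ 0.493 -0.45   0.003]
side0 roof [ 0.578 -0.349  0.031]
side0 foot [0.582 0.105 0.027]
side0 pav [ 0.637 -0.082  0.028]
0.0009120297067566148
```

Request:
{"op": "send_rows", "data": {"rows": [{"x": 0.8, "y": -0.6, "hand": 1}, {"x": 0.8, "y": -0.6}, {"x": 0.8, "y": -0.6}, {"x": 0.8, "y": -0.6}, {"x": 0.8, "y": -0.6}, {"x": 0.8, "y": -0.6}, {"x": 0.8, "y": -0.6}, {"x": 0.8, "y": -0.6}]}}

```text
schema error: expected keys x, y, z, wx, wy, wz, hand
```

```bash
python3 - <<'E'
from h import *
save('wrist','w1'); cv2.imwrite('pics/w1b.png',cv2.resize(cv2.imread('pics/w1.png'),(800,600),interpolation=cv2.INTER_CUBIC))
print(env.state())
E
```

```text
{'clock': 0.2, 'joint_pos': array([-1.20454574,  0.61556067, -0.01260959,  1.42427487,  0.00809658,
        1.10339473, -0.04039693]), 'joint_velocities': array([-0.00238469, -0.00219542, -0.00057955, -0.00628782,  0.00041218,
        0.00113152,  0.00139708]), 'joint_efforts': array([-1.16074557e-04, -4.58810627e+01,  2.09008064e-01, -1.65748054e+01,
       -6.09789114e-02,  1.83964334e-02,  1.72072382e-04]), 'tcp_pos': array([0.24857739, 0.60007347, 0.21792069]), 'orientation': array([ 1.95087085e-01,  9.80785603e-01, -7.79181247e-04, -1.52122720e-04]), 'force': array([-0.21418199, -0.46597331, -0.46571098]), 'torque': array([-0.00735186, -0.03528932,  0.07480298]), 'finger_force': 0.0, 'finger_gap': 0.09256078705248418}
```

View pics/w1b.png

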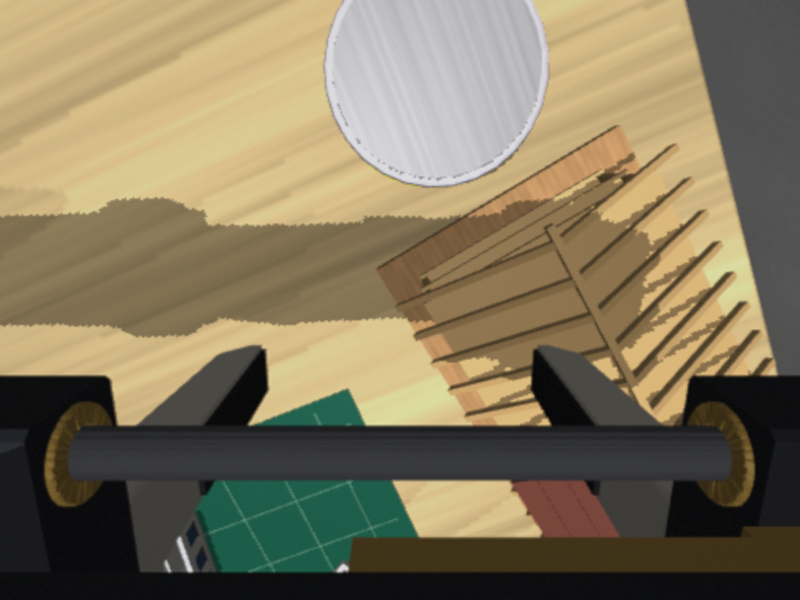

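Nothing moved, because every key is required in each row. The wrist picture shows the paint tin and the roof-truss model, and the gripper hides its lower 45%.

Request:
{"op": "send_rows", "data": {"rows": [{"x": 0.75, "y": -0.6, "z": 0.2, "wx": 0, "wy": 0, "wz": 0, "hand": 1}, {"x": 0.75, "y": -0.6, "z": 0.2, "wx": 0, "wy": 0, "wz": 0, "hand": 1}, {"x": 0.75, "y": -0.6, "z": 0.2, "wx": 0, "wy": 0, "wz": 0, "hand": 1}, {"x": 0.75, "y": -0.6, "z": 0.2, "wx": 0, "wy": 0, "wz": 0, "hand": 1}, {"x": 0.75, "y": -0.6, "z": 0.2, "wx": 0, "wy": 0, "wz": 0, "hand": 1}, {"x": 0.75, "y": -0.6, "z": 0, "wx": 0, "wy": 0, "wz": 0, "hand": 1}, {"x": 0.75, "y": -0.6, "z": 0, "wx": 0, "wy": 0, "wz": 0, "hand": 1}, {"x": 0.75, "y": -0.6, "z": 0, "wx": 0, "wy": 0, "wz": 0, "hand": 1}]}}

```text
clock: 0.87
tcp_pos: [0.49, 0.407, 0.2588]
orientation: [0.195, 0.981, 0.0, -0.0]
force: [1.0, -0.0, -0.3]
finger_gap: 0.093
finger_force: 0.0
```

Request:
{"op": "send_rows", "data": {"rows": [{"x": 0.75, "y": -0.6, "z": 0, "wx": 0, "wy": 0, "wz": 0, "hand": 1}, {"x": 0.75, "y": -0.6, "z": 0, "wx": 0, "wy": 0, "wz": 0, "hand": 1}, {"x": 0.75, "y": -0.6, "z": 0, "wx": 0, "wy": 0, "wz": 0, "hand": 1}, {"x": 0.75, "y": -0.6, "z": 0, "wx": 0, "wy": 0, "wz": 0, "hand": 1}, {"x": 0, "y": 0, "z": 0, "wx": 0, "wy": 0, "wz": 0, "hand": 1}]}}

```text
clock: 1.28
tcp_pos: [0.6161, 0.3016, 0.2575]
orientation: [0.202, 0.979, -0.004, 0.003]
force: [1.6, -0.7, -0.1]
finger_gap: 0.0924
finger_force: 0.0
```

```bash
python3 - <<'E'
from h import *
save('wrist','w2'); cv2.imwrite('pics/w2b.png',cv2.resize(cv2.imread('pics/w2.png'),(800,600),interpolation=cv2.INTER_CUBIC))
s=env.state();print(s['clock'],s['tcp_pos'],s['joint_pos'])
E
```

```text
1.3333 [0.61277028 0.30600743 0.25755306] [-0.50872948  0.64760217  0.02222291  1.24705517 -0.00910111  1.24805214
  0.67988915]
```

View pics/w2b.png

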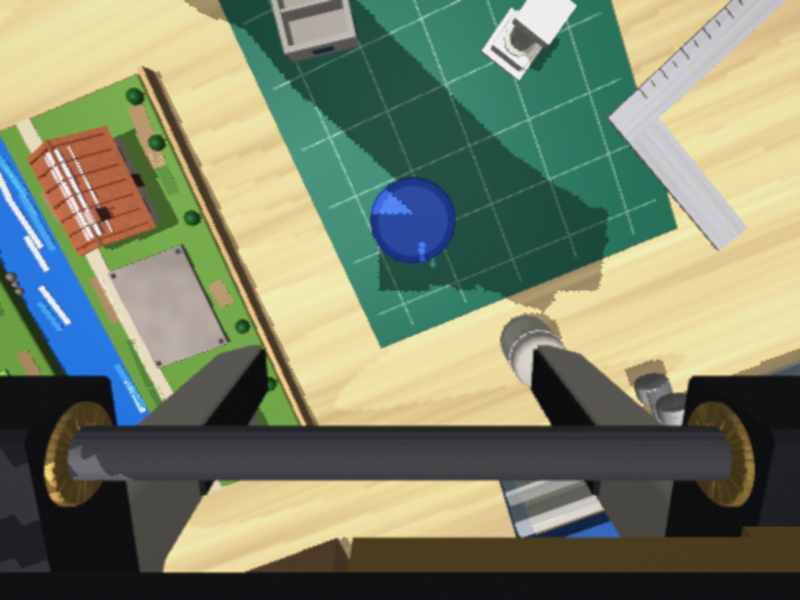

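The picture shows the slab with corner marks near (113,273), (178,250), (224,342) and (161,364), the cottage at (95,190), the tub at (412,220), the upper floor at (318,25) and the column top at (560,10). I'll re-shoot now that the arm has settled and fit the shapes.

```bash
cat >> comp.py <<'E'
def rect(P):
    (c,s,a)=cv2.minAreaRect((P[:,:2]*1000).astype(np.float32))
    return np.round(c,1),np.round(s,1),round(a,1),len(P)
def seg(f,zl,zh,c,r):
    p,d,X=cloud(f); m=(d>0)&(X[...,2]>zl)&(X[...,2]<zh)&(np.hypot(X[...,0]-c[0],X[...,1]-c[1])<r)
    P=X[m]; 
    n,l=cv2.connectedComponents(m.astype(np.uint8)); k=np.argmax(np.bincount(l.ravel())[1:])+1
    return X[l==k]
E
python3 - <<'E'
from comp import *
import time
save('wrist','w3'); s=env.state(); print(s['tcp_pos'],s['clock'])
p,d,X=cloud('w3')
for n,(u,v) in dict(s1=(113,273),s2=(178,250),s3=(224,342),s4=(161,364),col=(545,10),uf=(345,40),cot=(100,190),bank=(230,290),riv=(110,360),table=(550,280)).items():
    print(n,X[int(v/1.5625),int(u/1.5625)].round(4))
for n,a in dict(tub=(.05,.065,(.595,.315),.05),uf=(.025,.04,(.41,.32),.07),col=(.08,.1,(.503,.436),.04),roofcot=(.035,.1,(.49,.104),.06)).items():
    for f in ['w3','scene0','side0']:
        try: print(n,f,rect(seg(f,*a)))
        except Exception as e: print(n,f,e)
E
```

```text
[0.61014776 0.30989258 0.25775939] 1.3833
s1 [0.5322 0.0889 0.0212]
s2 [0.5367 0.1463 0.0224]
s3 [0.6194 0.145  0.0219]
s4 [0.6156 0.0893 0.0259]
col [0.4964 0.45   0.0909]
uf [0.4432 0.3334 0.003 ]
cot [0.4788 0.1358 0.0607]
bank [0.5819 0.1705 0.0217]
riv [0.5985 0.0387 0.0092]
table [0.6818 0.4183 0.0026]
tub w3 (array([588.5, 325. ]), array([61.2, 59.9]), 66.9, 2315)
tub scene0 (array([592.9, 320.5]), array([59.4, 62.1]), 11.0, 298)
tub side0 (array([590.4, 319.8]), array([59.3, 61.1]), 20.9, 155)
uf w3 (array([431.9, 315.9]), array([52.6, 40.7]), 79.0, 678)
uf scene0 (array([417.5, 315.7]), array([56. , 81.7]), 77.8, 167)
uf side0 (array([416.8, 316.1]), array([64.2, 76.8]), 77.8, 119)
col w3 (array([502.3, 445.6]), array([26. , 26.6]), 32.2, 908)
col scene0 (array([506.6, 441.6]), array([25.6, 31.3]), 32.6, 80)
col side0 (array([502.4, 441.5]), array([31.5, 27.9]), 35.4, 46)
roofcot w3 (array([479.7, 117.9]), array([66.8, 76.2]), 87.2, 3936)
roofcot scene0 (array([482.1, 115. ]), array([68.6, 77.9]), 84.6, 528)
roofcot side0 (array([481.1, 114.8]), array([66.4, 78. ]), 88.1, 347)
```

Request:
{"op": "send_rows", "data": {"rows": [{"x": -0.52, "y": 0.65, "z": 0, "wx": 0, "wy": 0, "wz": -1, "hand": 1}, {"x": -0.52, "y": 0.65, "z": 0, "wx": 0, "wy": 0, "wz": -1, "hand": 1}, {"x": -0.52, "y": 0.65, "z": 0, "wx": 0, "wy": 0, "wz": -1, "hand": 1}, {"x": -0.52, "y": 0.65, "z": 0, "wx": 0, "wy": 0, "wz": -1, "hand": 1}, {"x": -0.52, "y": 0.65, "z": 0, "wx": 0, "wy": 0, "wz": -1, "hand": 1}, {"x": 0, "y": 0, "z": -0.9, "wx": 0, "wy": 0, "wz": -1, "hand": 1}, {"x": 0, "y": 0, "z": -0.9, "wx": 0, "wy": 0, "wz": 0, "hand": 1}, {"x": 0, "y": 0, "z": 0, "wx": 0, "wy": 0, "wz": 0, "hand": 1}]}}

```text
clock: 2.05
tcp_pos: [0.4976, 0.4421, 0.1792]
orientation: [0.474, 0.881, -0.007, -0.004]
force: [-1.5, -0.8, -0.9]
finger_gap: 0.0928
finger_force: 0.0
```

```bash
python3 - <<'E'
from comp import *
i=env.camera_info('wrist');s=env.state();print(s['tcp_pos'],s['orientation'])
save('wrist','w4');s=env.state();print(s['tcp_pos'])
save('wrist','w5');s=env.state();print(s['tcp_pos'])
print(rect(seg('w5',.08,.1,(.503,.436),.04)))
print(rect(seg('w5',.05,.065,(.595,.315),.05)))
print(rect(seg('w5',.025,.04,(.41,.32),.07)))
E
```

```text
[0.49764538 0.44209171 0.17919427] [ 0.47378472  0.88060451 -0.0071555  -0.00354114]
[0.50023552 0.44243081 0.18277797]
[0.50289337 0.44314996 0.18597487]
(array([509. , 443.3]), array([26. , 26.2]), 31.4, 1015)
(array([594.6, 322.7]), array([60.8, 45.3]), 35.1, 1991)
(array([407.8, 319.7]), array([54. , 50.5]), 78.1, 1075)
```

Request:
{"op": "send_rows", "data": {"rows": [{"x": 0, "y": 0, "z": -1, "wx": 0, "wy": 0, "wz": 0, "hand": 1}, {"x": 0, "y": 0, "z": -1, "wx": 0, "wy": 0, "wz": 0, "hand": 1}, {"x": 0, "y": 0, "z": -0.7, "wx": 0, "wy": 0, "wz": 0, "hand": 1}, {"x": 0, "y": 0, "z": -0.3, "wx": 0, "wy": 0, "wz": 0, "hand": 1}, {"x": 0, "y": 0, "z": 0, "wx": 0, "wy": 0, "wz": 0, "hand": 0.4}, {"x": 0, "y": 0, "z": 0, "wx": 0, "wy": 0, "wz": 0, "hand": 0.2}, {"x": 0, "y": 0, "z": 0, "wx": 0, "wy": 0, "wz": 0, "hand": 0}, {"x": 0, "y": 0, "z": 0, "wx": 0, "wy": 0, "wz": 0, "hand": 0}], "newtons": 15}}

```text
clock: 2.82
tcp_pos: [0.5065, 0.4439, 0.0698]
orientation: [0.476, 0.879, 0.003, 0.001]
force: [0.7, 0.7, 0.9]
finger_gap: 0.0709
finger_force: 0.0
```

Request:
{"op": "send_rows", "data": {"rows": [{"x": 0, "y": 0, "z": 0, "wx": 0, "wy": 0, "wz": 0, "hand": 0}, {"x": 0, "y": 0, "z": 0, "wx": 0, "wy": 0, "wz": 0, "hand": 0}, {"x": 0, "y": 0, "z": 0, "wx": 0, "wy": 0, "wz": 0, "hand": 0}, {"x": 0, "y": 0, "z": 0, "wx": 0, "wy": 0, "wz": 0, "hand": 0}]}}

```text
clock: 3.15
tcp_pos: [0.5049, 0.4426, 0.067]
orientation: [0.476, 0.879, 0.0, 0.0]
force: [-0.4, -0.1, 0.6]
finger_gap: 0.0442
finger_force: 0.0
```

```bash
python3 - <<'E'
from comp import *
# board features from fixed cams
for f in ['scene0','side0']:
    print('blk',rect(seg(f,.055,.1,(.68,.105),.06)))
    for c in [(.59,-.079),(.699,-.083)]:
        P=seg(f,.05,.09,c,.035); print('tree',rect(P))
    p,d,X=cloud(f)
    hsv=cv2.cvtColor(p,cv2.COLOR_RGB2HSV)
    box=(X[...,0]>.38)&(X[...,0]<.78)&(X[...,1]>-.15)&(X[...,1]<.19)
    riv=box&(hsv[...,0]>95)&(hsv[...,0]<120)&(hsv[...,1]>120)&(X[...,2]<.02)&(d>0)
    print('river',rect(X[riv]))
    # board: anything > 15mm in box, tight
    b=box&(X[...,2]>.012)&(d>0); n,l=cv2.connectedComponents(b.astype(np.uint8)); k=np.argmax(np.bincount(l.ravel())[1:])+1
    print('board',rect(X[l==k]))
    P=X[box&(d>0)&(hsv[...,1]<60)&(X[...,2]>.02)&(X[...,2]<.034)&(abs(X[...,0]-.58)<.06)&(abs(X[...,1]-.11)<.05)]
    print('slab',rect(P),np.median(P,0))
    P=X[box&(d>0)&(X[...,2]>.02)&(X[...,2]<.035)&(hsv[...,0]<32)&(hsv[...,1]<140)&(np.hypot(X[...,0]-.643,X[...,1]+.08)<.035)]
    print('pav',np.median(P,0),rect(P))
    # right mat pieces
    print('gf',rect(seg(f,.025,.045,(.41,-.31),.07)))
    print('br',rect(seg(f,.008,.03,(.494,-.45),.07)))
    print('roof',rect(seg(f,.022,.04,(.595,-.34),.05)))
    print('roofslab',rect(seg(f,.004,.04,(.595,-.34),.07)))
E
```

```text
blk (array([681. , 104.2]), array([52.3, 67. ]), 86.4, 462)
tree (array([586.6, -76.6]), array([33.2, 32. ]), 75.7, 123)
tree (array([698.1, -83.3]), array([31.1, 27.6]), 75.4, 123)
river (array([574.9,  19.4]), array([ 61.5, 340. ]), 87.0, 1862)
board (array([580.4,  96.8]), array([154.8, 351.1]), 86.5, 4669)
slab (array([578.9, 106.2]), array([119.5,  95.5]), 1.6, 743) [0.58328121 0.10188931 0.02709723]
pav [ 0.63932247 -0.08033875  0.02561108] (array([639.8, -83.6]), array([52.3, 42. ]), 86.5, 193)
gf (array([ 415.1, -316.4]), array([83.1, 60.2]), 34.8, 277)
br (array([ 492.3, -463.7]), array([  7.8, 100.2]), 88.2, 62)
roof (array([ 590.4, -336.3]), array([44.6, 28.4]), 22.0, 181)
roofslab (array([ 593.1, -338. ]), array([96.5, 72.9]), 22.7, 663)
blk (array([679.2, 101.5]), array([55.3, 67.3]), 88.3, 228)
tree (array([583.2, -78.8]), array([32.2, 33. ]), 77.9, 82)
tree (array([692.1, -86.5]), array([28.8, 28.4]), 22.0, 75)
river (array([576.7,  23.3]), array([ 56.9, 338.8]), 87.0, 962)
board (array([571., -59.]), array([121.9, 348. ]), 86.6, 2674)
slab (array([582.7, 104.3]), array([ 76.2, 111.9]), 86.1, 369) [0.58051595 0.10273341 0.02621948]
pav [ 0.63991107 -0.08107455  0.02557273] (array([639.6, -83.8]), array([53.4, 46.7]), 88.2, 116)
gf (array([ 413.9, -317.3]), array([84.8, 56.4]), 34.6, 232)
br (array([ 490.5, -461.2]), array([12.1, 99.9]), 85.5, 87)
roof (array([ 590.4, -336.3]), array([47.1, 28.7]), 22.3, 130)
roofslab (array([ 590.8, -337. ]), array([88.2, 62.5]), 22.8, 464)
```

Request:
{"op": "send_rows", "data": {"rows": [{"x": 0, "y": 0, "z": 0, "wx": 0, "wy": 0, "wz": 0, "hand": 0}, {"x": 0, "y": 0, "z": 0, "wx": 0, "wy": 0, "wz": 0, "hand": 0}, {"x": 0, "y": 0, "z": 0, "wx": 0, "wy": 0, "wz": 0, "hand": 0}, {"x": 0, "y": 0, "z": 0, "wx": 0, "wy": 0, "wz": 0, "hand": 0}, {"x": 0, "y": 0, "z": 0, "wx": 0, "wy": 0, "wz": 0, "hand": 0}, {"x": 0, "y": 0, "z": 0.3, "wx": 0, "wy": 0, "wz": 0, "hand": 0}, {"x": 0, "y": 0, "z": 0.7, "wx": 0, "wy": 0, "wz": 0, "hand": 0}], "newtons": 25}}

```text
clock: 3.73
tcp_pos: [0.5021, 0.4404, 0.1033]
orientation: [0.476, 0.879, -0.005, -0.002]
force: [-0.3, -0.3, 0.1]
finger_gap: 0.0259
finger_force: 24.9
```

Request:
{"op": "send_rows", "data": {"rows": [{"x": 0, "y": 0, "z": 0.8, "wx": 0, "wy": 0, "wz": 0, "hand": 0}, {"x": 0, "y": 0, "z": 0.8, "wx": 0, "wy": 0, "wz": 0, "hand": 0}, {"x": 0.1, "y": -0.4, "z": 0.4, "wx": 0, "wy": 0, "wz": 0, "hand": 0}, {"x": 0.2, "y": -0.8, "z": 0, "wx": 0, "wy": 0, "wz": 0, "hand": 0}, {"x": 0.24, "y": -0.95, "z": 0, "wx": 0, "wy": 0, "wz": 0, "hand": 0}, {"x": 0.24, "y": -0.95, "z": 0, "wx": 0, "wy": 0, "wz": 0, "hand": 0}, {"x": 0.24, "y": -0.95, "z": 0, "wx": 0, "wy": 0, "wz": 0, "hand": 0}, {"x": 0.24, "y": -0.95, "z": 0, "wx": 0, "wy": 0, "wz": 0, "hand": 0}]}}

```text
clock: 4.4
tcp_pos: [0.5554, 0.2407, 0.1877]
orientation: [0.476, 0.879, 0.0, 0.0]
force: [1.0, -0.1, -0.6]
finger_gap: 0.0262
finger_force: 24.9
```

Request:
{"op": "send_rows", "data": {"rows": [{"x": 0.24, "y": -0.95, "z": 0, "wx": 0, "wy": 0, "wz": 0, "hand": 0}, {"x": 0.24, "y": -0.95, "z": 0, "wx": 0, "wy": 0, "wz": 0, "hand": 0}, {"x": 0.24, "y": -0.95, "z": 0, "wx": 0, "wy": 0, "wz": 0, "hand": 0}, {"x": 0.24, "y": -0.95, "z": 0, "wx": 0, "wy": 0, "wz": 0, "hand": 0}, {"x": 0.24, "y": -0.95, "z": 0, "wx": 0, "wy": 0, "wz": 0, "hand": 0}, {"x": 0.24, "y": -0.9, "z": 0, "wx": 0, "wy": 0, "wz": 0, "hand": 0}, {"x": 0.24, "y": -0.8, "z": 0, "wx": 0, "wy": 0, "wz": 0, "hand": 0}, {"x": 0.2, "y": -0.6, "z": 0, "wx": 0, "wy": 0, "wz": 0, "hand": 0}]}}

```text
clock: 5.07
tcp_pos: [0.6306, -0.0443, 0.1877]
orientation: [0.478, 0.878, -0.001, 0.001]
force: [-0.0, 0.3, -0.4]
finger_gap: 0.0257
finger_force: 24.9
```

Request:
{"op": "send_rows", "data": {"rows": [{"x": 0, "y": -0.3, "z": 0, "wx": 0, "wy": 0, "wz": 0, "hand": 0}, {"x": 0, "y": 0, "z": 0, "wx": 0, "wy": 0, "wz": 0, "hand": 0}, {"x": 0, "y": 0, "z": 0, "wx": 0, "wy": 0, "wz": 0, "hand": 0}, {"x": 0, "y": 0, "z": 0, "wx": 0, "wy": 0, "wz": 0, "hand": 0}, {"x": 0, "y": 0, "z": 0, "wx": 0, "wy": 0, "wz": 0, "hand": 0}]}}

```text
clock: 5.48
tcp_pos: [0.6302, -0.048, 0.1867]
orientation: [0.474, 0.88, 0.001, -0.001]
force: [0.5, 0.0, -0.1]
finger_gap: 0.0256
finger_force: 24.9
```

```bash
python3 - <<'E'
from h import *
save('wrist','w6'); cv2.imwrite('pics/w6b.png',cv2.resize(cv2.imread('pics/w6.png'),(800,600),interpolation=cv2.INTER_CUBIC))
s=env.state();print(s['clock'],s['tcp_pos'],s['orientation'],s['finger_gap'])
E
```

```text
5.5333 [ 0.63020648 -0.04842653  0.18673792] [ 4.74458355e-01  8.80277541e-01  6.59599490e-04 -5.33902850e-04] 0.025530827110515027
```

View pics/w6b.png

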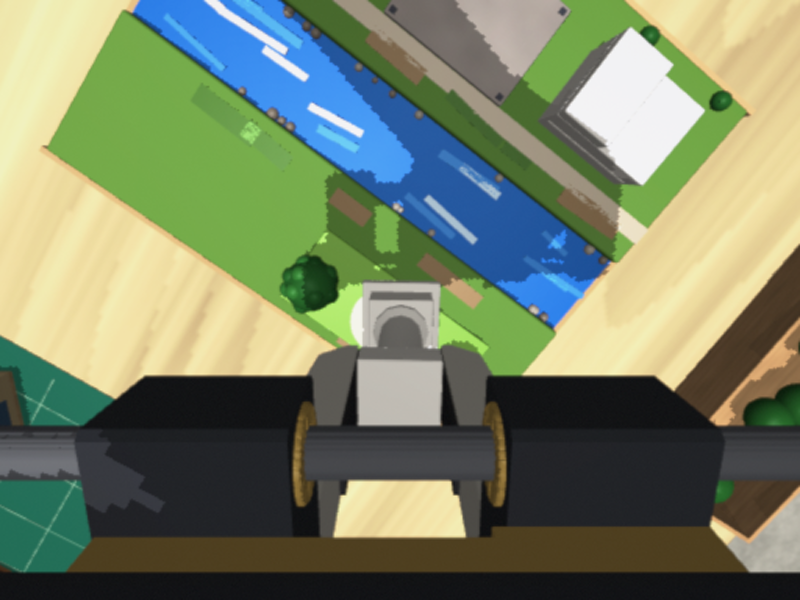

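The column hangs upright in the grip. Visible board points at z 0.022 are the corners (45,148), (125,12), (553,328), (610,263) and (748,113), plus slab corners at (390,8), (502,97) and (565,10).

```bash
python3 - <<'E'
from comp import *
k=1.5625
q=[((45,148),.022,(-170,-130)),((125,12),.022,(-170,-30)),((610,263),.022,(170,30)),((553,328),.022,(170,-30)),((748,113),.022,(170,150))]
W=np.array([px('w6',u/k,v/k,z)[:2]*1000 for (u,v),z,_ in q]);S=np.array([c for *_,c in q],float)
print(W.round(1))
mw,ms=W.mean(0),S.mean(0);H=(S-ms).T@(W-mw)
th=np.arctan2(H[0,1]-H[1,0],H[0,0]+H[1,1]);R=np.array([[np.cos(th),-np.sin(th)],[np.sin(th),np.cos(th)]]);t=mw-R@ms
print(np.degrees(th),t,(W-(S@R.T+t)).round(1))
for n,p in dict(slab=(0,92),cot=(-100,92),blk=(100,92)).items(): print(n,R@p+t)
for u,v in [(502,97),(565,10),(390,8)]: 
    w=px('w6',u/k,v/k,.027)[:2]*1000; print(w,(w-t)@R)
w=px('w6',310/k,283/k,.06)[:2]*1000; print('tree',w,(w-t)@R)
for p in [(641,-81.5)]: print((np.array(p)-t)@R)
P=seg('w6',.045,.09,(.585,-.078),.04); print(rect(P))
E
```

```text
[[ 400.4 -103.6]
 [ 408.6   -5.9]
 [ 743.6   34.5]
 [ 739.7  -22.3]
 [ 755.1  154.6]]
-3.256005095363348 [575.65051244  15.3881858 ] [[ 1.8  1.1]
 [ 4.4 -1. ]
 [-3.5 -1.2]
 [-4.   2. ]
 [ 1.2 -0.9]]
slab [580.87587576 107.23967233]
cot [481.03730344 112.91941507]
blk [680.71444808 101.55992959]
[622.08488433  77.43145084] [42.83551612 64.5804629 ]
[624.63234603 135.83181675] [ 42.06187496 123.03124372]
[539.08346599  80.79507748] [-40.2229603   63.22439269]
tree [585.15802488 -75.87563065] [ 14.67571466 -90.57648914]
[ 70.74699509 -93.02009867]
(array([585.8, -76.2]), array([34.4, 34.4]), 69.0, 1050)
```

Request:
{"op": "send_rows", "data": {"rows": [{"x": 0.13, "y": -0.4, "z": 0, "wx": 0, "wy": 0, "wz": 0, "hand": 0}, {"x": 0.12, "y": -0.4, "z": 0, "wx": 0, "wy": 0, "wz": 0, "hand": 0}, {"x": 0, "y": 0, "z": -0.6, "wx": 0, "wy": 0, "wz": 0, "hand": 0}, {"x": 0, "y": 0, "z": -0.6, "wx": 0, "wy": 0, "wz": 0, "hand": 0}, {"x": 0, "y": 0, "z": -0.6, "wx": 0, "wy": 0, "wz": 0, "hand": 0}, {"x": 0, "y": 0, "z": -0.3, "wx": 0, "wy": 0, "wz": 0, "hand": 0}, {"x": 0, "y": 0, "z": 0, "wx": 0, "wy": 0, "wz": 0, "hand": 0}, {"x": 0, "y": 0, "z": 0, "wx": 0, "wy": 0, "wz": 0, "hand": 0}]}}

```text
clock: 6.2
tcp_pos: [0.6405, -0.0825, 0.1026]
orientation: [0.476, 0.88, 0.0, -0.0]
force: [-0.6, 0.5, -0.2]
finger_gap: 0.0256
finger_force: 24.9
```

```bash
python3 - <<'E'
from comp import *
save('scene','s1');save('side','d1')
s=env.state();print(s['tcp_pos'],s['orientation'],s['force'])
a=[cv2.resize(cv2.imread(f'pics/{f}.png')[y:y+70,x:x+90],(400,311),interpolation=cv2.INTER_CUBIC) for f,x,y in[('s1',215,185),('d1',250,150)]]
cv2.imwrite('pics/c1.png',np.hstack(a))
E
```

```text
[ 0.64170157 -0.08328203  0.10433337] [4.75952772e-01 8.79469392e-01 5.98399856e-04 1.47934217e-03] [ 0.08437642  0.31608948 -0.02848028]
```

View pics/c1.png

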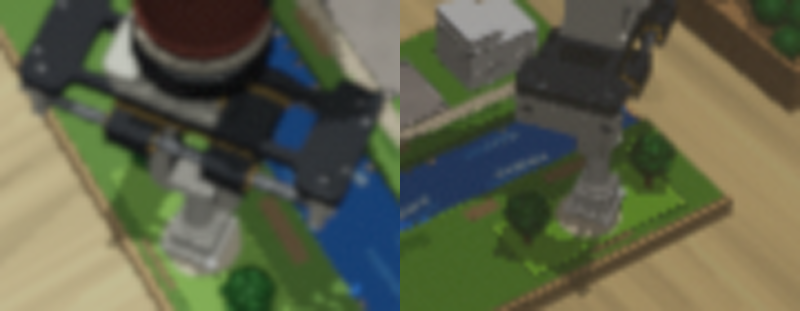

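The column hangs just above the paving, midway between the two trees.

Request:
{"op": "send_rows", "data": {"rows": [{"x": 0, "y": 0.05, "z": -0.1, "wx": 0, "wy": 0, "wz": 0, "hand": 0}, {"x": 0, "y": 0, "z": -0.1, "wx": 0, "wy": 0, "wz": 0, "hand": 0}, {"x": 0, "y": 0, "z": -0.05, "wx": 0, "wy": 0, "wz": 0, "hand": 0}, {"x": 0, "y": 0, "z": 0, "wx": 0, "wy": 0, "wz": 0, "hand": 0}, {"x": 0, "y": 0, "z": 0, "wx": 0, "wy": 0, "wz": 0, "hand": 0}, {"x": 0, "y": 0, "z": 0, "wx": 0, "wy": 0, "wz": 0, "hand": 0}]}}

```text
clock: 6.8
tcp_pos: [0.6404, -0.0816, 0.0927]
orientation: [0.476, 0.879, -0.0, 0.0]
force: [-0.5, -0.5, -1.3]
finger_gap: 0.0256
finger_force: 24.9
```

Request:
{"op": "send_rows", "data": {"rows": [{"x": 0, "y": 0, "z": -0.05, "wx": 0, "wy": 0, "wz": 0, "hand": 0}, {"x": 0, "y": 0, "z": 0, "wx": 0, "wy": 0, "wz": 0, "hand": 0}, {"x": 0, "y": 0, "z": 0, "wx": 0, "wy": 0, "wz": 0, "hand": 0}, {"x": 0, "y": 0, "z": 0, "wx": 0, "wy": 0, "wz": 0, "hand": 0}]}}

```text
clock: 7.13
tcp_pos: [0.641, -0.0816, 0.0915]
orientation: [0.476, 0.879, 0.0, 0.001]
force: [-0.0, -0.9, 4.5]
finger_gap: 0.0257
finger_force: 24.9
```

Request:
{"op": "send_rows", "data": {"rows": [{"x": 0, "y": 0, "z": 0, "wx": 0, "wy": 0, "wz": 0, "hand": 0.35}, {"x": 0, "y": 0, "z": 0, "wx": 0, "wy": 0, "wz": 0, "hand": 0.5}, {"x": 0, "y": 0, "z": 0, "wx": 0, "wy": 0, "wz": 0, "hand": 0.7}, {"x": 0, "y": 0, "z": 0, "wx": 0, "wy": 0, "wz": 0, "hand": 0.7}, {"x": 0, "y": 0, "z": 0, "wx": 0, "wy": 0, "wz": 0, "hand": 0.7}, {"x": 0, "y": 0, "z": 0, "wx": 0, "wy": 0, "wz": 0, "hand": 0.7}]}}

```text
clock: 7.63
tcp_pos: [0.6402, -0.0815, 0.0904]
orientation: [0.476, 0.879, -0.0, -0.0]
force: [-0.3, -0.0, -0.3]
finger_gap: 0.0613
finger_force: 0.0
```

Request:
{"op": "send_rows", "data": {"rows": [{"x": 0, "y": 0, "z": 0.7, "wx": 0, "wy": 0, "wz": 0, "hand": 0.7}, {"x": 0, "y": 0, "z": 0.9, "wx": 0, "wy": 0, "wz": 0, "hand": 0.7}, {"x": 0, "y": 0, "z": 0.9, "wx": 0, "wy": 0, "wz": 0, "hand": 0.7}, {"x": 0, "y": 0, "z": 0.5, "wx": 0, "wy": 0, "wz": 0, "hand": 1}, {"x": -0.41, "y": -0.58, "z": 0, "wx": 0, "wy": 0, "wz": -1, "hand": 1}, {"x": -0.41, "y": -0.58, "z": 0, "wx": 0, "wy": 0, "wz": -1, "hand": 1}, {"x": -0.41, "y": -0.58, "z": 0, "wx": 0, "wy": 0, "wz": -1, "hand": 1}, {"x": -0.41, "y": -0.58, "z": 0, "wx": 0, "wy": 0, "wz": -1, "hand": 1}]}}

```text
clock: 8.3
tcp_pos: [0.5739, -0.1751, 0.2109]
orientation: [0.643, 0.766, 0.0, 0.0]
force: [0.4, 0.1, -0.2]
finger_gap: 0.0913
finger_force: 0.0
```

Request:
{"op": "send_rows", "data": {"rows": [{"x": -0.41, "y": -0.58, "z": 0.2, "wx": 0, "wy": 0, "wz": -1, "hand": 1}, {"x": -0.41, "y": -0.58, "z": 0.2, "wx": 0, "wy": 0, "wz": -1, "hand": 1}, {"x": -0.41, "y": -0.58, "z": 0.2, "wx": 0, "wy": 0, "wz": -1, "hand": 1}, {"x": -0.41, "y": -0.58, "z": 0.2, "wx": 0, "wy": 0, "wz": -1, "hand": 1}, {"x": -0.41, "y": -0.58, "z": 0.2, "wx": 0, "wy": 0, "wz": -1, "hand": 1}, {"x": -0.41, "y": -0.58, "z": 0.2, "wx": 0, "wy": 0, "wz": -1, "hand": 1}, {"x": -0.41, "y": -0.58, "z": 0, "wx": 0, "wy": 0, "wz": -1, "hand": 1}, {"x": -0.41, "y": -0.58, "z": 0, "wx": 0, "wy": 0, "wz": -1, "hand": 1}]}}

```text
clock: 8.97
tcp_pos: [0.4429, -0.3611, 0.2594]
orientation: [0.891, 0.455, 0.0, 0.001]
force: [0.8, -0.9, -0.0]
finger_gap: 0.0934
finger_force: 0.0
```

Request:
{"op": "send_rows", "data": {"rows": [{"x": -0.41, "y": -0.58, "z": 0, "wx": 0, "wy": 0, "wz": -1, "hand": 1}, {"x": -0.41, "y": -0.58, "z": 0, "wx": 0, "wy": 0, "wz": -1, "hand": 1}, {"x": -0.41, "y": -0.58, "z": 0, "wx": 0, "wy": 0, "wz": -1, "hand": 1}, {"x": -0.3, "y": -0.4, "z": 0, "wx": 0, "wy": 0, "wz": -0.4, "hand": 1}, {"x": 0, "y": 0, "z": 0, "wx": 0, "wy": 0, "wz": 0, "hand": 1}, {"x": 0, "y": 0, "z": 0, "wx": 0, "wy": 0, "wz": 0, "hand": 1}, {"x": 0, "y": 0, "z": 0, "wx": 0, "wy": 0, "wz": 0, "hand": 1}, {"x": 0, "y": 0, "z": 0, "wx": 0, "wy": 0, "wz": 0, "hand": 1}]}}

```text
clock: 9.63
tcp_pos: [0.384, -0.4439, 0.2584]
orientation: [0.953, 0.301, 0.001, -0.001]
force: [0.4, 0.1, -0.8]
finger_gap: 0.0934
finger_force: 0.0
```

```bash
python3 - <<'E'
from comp import *
save('wrist','w7'); cv2.imwrite('pics/w7b.png',cv2.resize(cv2.imread('pics/w7.png'),(800,600),interpolation=cv2.INTER_CUBIC))
s=env.state();print(s['clock'],s['tcp_pos'],s['orientation'],s['joint_pos'])
save('scene','s2')
print('col',rect(seg('s2',.1,.12,(.64,-.08),.04)))
for f in ['w7','s2']:
  for n,a in dict(gf=(.028,.045,(.415,-.317),.07),br=(.003,.03,(.492,-.452),.065),brtop=(.016,.03,(.492,-.452),.065),roof=(.022,.04,(.59,-.337),.05)).items():
    print(n,f,rect(seg(f,*a)))
E
```

```text
9.6833 [ 0.38397295 -0.4439858   0.25844881] [ 9.53474971e-01  3.01471305e-01  5.33198991e-04 -4.97042485e-04] [ 0.45161426  0.53444266  0.6067377   1.56764066 -0.32633827  1.14289339
  0.17144169]
col (array([641.4, -80.8]), array([26.2, 30.3]), 32.9, 113)
gf w7 (array([ 415. , -318.4]), array([79.1, 57.3]), 35.1, 1141)
br w7 (array([ 492.4, -453.5]), array([28.2, 99.9]), 85.3, 1947)
brtop w7 (array([ 491.3, -465.9]), array([ 3.3, 99.8]), 85.4, 245)Traceback (most recent call last):
  File "<stdin>", line 8, in <module>
  File "comp.py", line 14, in seg
    n,l=cv2.connectedComponents(m.astype(np.uint8)); k=np.argmax(np.bincount(l.ravel())[1:])+1
                                                       ~~~~~~~~~^^^^^^^^^^^^^^^^^^^^^^^^^^^^
    return _wrapfunc(a, 'argmax', axis=axis, out=out, **kwds)
    return bound(*args, **kwds)
ValueError: attempt to get argmax of an empty sequence
```

View pics/w7b.png

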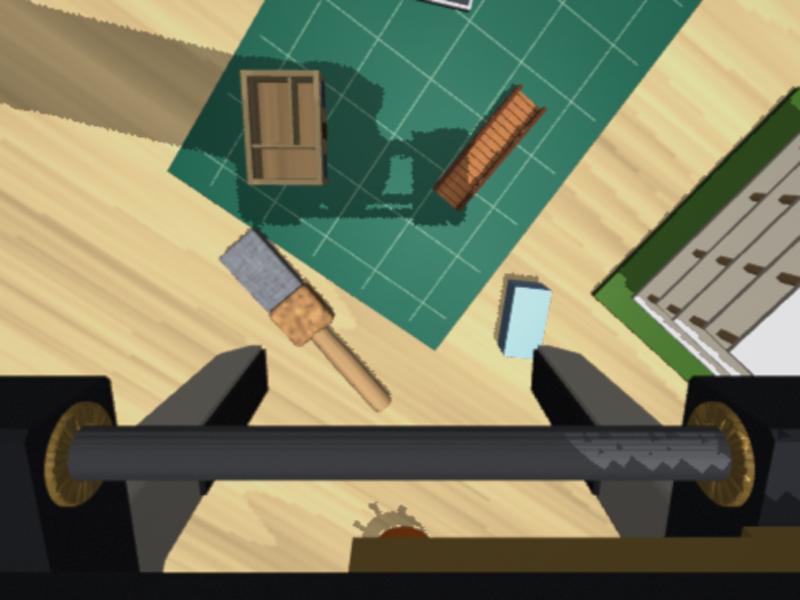

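The column stands at (641,−81), as wanted. The wrist view shows the ground floor at (283,127) and the bridge at (490,147).

Request:
{"op": "send_rows", "data": {"rows": [{"x": 0.19, "y": 0.78, "z": 0, "wx": 0, "wy": 0, "wz": 0, "hand": 1}, {"x": 0.19, "y": 0.78, "z": 0, "wx": 0, "wy": 0, "wz": 0, "hand": 1}, {"x": 0.19, "y": 0.78, "z": -0.5, "wx": 0, "wy": 0, "wz": 0, "hand": 1}, {"x": 0.19, "y": 0.78, "z": -0.5, "wx": 0, "wy": 0, "wz": 0, "hand": 1}, {"x": 0, "y": 0, "z": -0.9, "wx": 0, "wy": 0, "wz": 0, "hand": 1}, {"x": 0, "y": 0, "z": -0.9, "wx": 0, "wy": 0, "wz": 0, "hand": 1}, {"x": 0, "y": 0, "z": -0.9, "wx": 0, "wy": 0, "wz": 0, "hand": 1}, {"x": 0, "y": 0, "z": -0.9, "wx": 0, "wy": 0, "wz": 0, "hand": 1}]}}

```text
clock: 10.4
tcp_pos: [0.414, -0.3195, 0.0736]
orientation: [0.954, 0.301, 0.001, 0.0]
force: [0.8, 0.2, -0.2]
finger_gap: 0.0929
finger_force: 0.0
```

Request:
{"op": "send_rows", "data": {"rows": [{"x": 0, "y": 0, "z": 0, "wx": 0, "wy": 0, "wz": 0, "hand": 1}, {"x": 0, "y": 0, "z": 0, "wx": 0, "wy": 0, "wz": 0, "hand": 1}, {"x": 0, "y": 0, "z": 0, "wx": 0, "wy": 0, "wz": 0, "hand": 1}]}}

```text
clock: 10.65
tcp_pos: [0.4139, -0.3216, 0.0763]
orientation: [0.954, 0.3, 0.001, 0.001]
force: [0.1, 0.2, -0.3]
finger_gap: 0.0927
finger_force: 0.0
```

Request:
{"op": "send_rows", "data": {"rows": [{"x": 0.02, "y": 0.08, "z": -0.8, "wx": 0, "wy": 0, "wz": 0, "hand": 1}, {"x": 0, "y": 0, "z": -0.6, "wx": 0, "wy": 0, "wz": 0, "hand": 1}, {"x": 0, "y": 0, "z": -0.3, "wx": 0, "wy": 0, "wz": 0, "hand": 1}, {"x": 0, "y": 0, "z": 0, "wx": 0, "wy": 0, "wz": 0, "hand": 0}, {"x": 0, "y": 0, "z": 0, "wx": 0, "wy": 0, "wz": 0, "hand": 0}, {"x": 0, "y": 0, "z": 0, "wx": 0, "wy": 0, "wz": 0, "hand": 0}, {"x": 0, "y": 0, "z": 0, "wx": 0, "wy": 0, "wz": 0, "hand": 0}, {"x": 0, "y": 0, "z": 0, "wx": 0, "wy": 0, "wz": 0, "hand": 0}], "newtons": 20}}

```text
clock: 11.32
tcp_pos: [0.4145, -0.3182, 0.0081]
orientation: [0.954, 0.3, 0.001, 0.001]
force: [-0.0, 0.4, 0.1]
finger_gap: 0.0641
finger_force: 0.0
```

Request:
{"op": "send_rows", "data": {"rows": [{"x": 0, "y": 0, "z": 0, "wx": 0, "wy": 0, "wz": 0, "hand": 0}, {"x": 0, "y": 0, "z": 0, "wx": 0, "wy": 0, "wz": 0, "hand": 0}, {"x": 0, "y": 0, "z": 0, "wx": 0, "wy": 0, "wz": 0, "hand": 0}, {"x": 0, "y": 0, "z": 0, "wx": 0, "wy": 0, "wz": 0, "hand": 0}]}}

```text
clock: 11.65
tcp_pos: [0.414, -0.3178, 0.0075]
orientation: [0.954, 0.3, 0.001, 0.0]
force: [-1.4, 1.4, 6.9]
finger_gap: 0.0556
finger_force: 20.0
```

Request:
{"op": "send_rows", "data": {"rows": [{"x": 0, "y": 0, "z": 0.4, "wx": 0, "wy": 0, "wz": 0, "hand": 0}, {"x": 0, "y": 0, "z": 0.8, "wx": 0, "wy": 0, "wz": 0, "hand": 0}, {"x": 0, "y": 0, "z": 0.9, "wx": 0, "wy": 0, "wz": 0, "hand": 0}, {"x": 0, "y": 0, "z": 0.9, "wx": 0, "wy": 0, "wz": 0, "hand": 0}, {"x": 0.15, "y": 0.4, "z": 0.4, "wx": 0, "wy": 0, "wz": -0.5, "hand": 0}, {"x": 0.3, "y": 0.8, "z": 0, "wx": 0, "wy": 0, "wz": -0.7, "hand": 0}, {"x": 0.35, "y": 0.88, "z": 0, "wx": 0, "wy": 0, "wz": -0.8, "hand": 0}, {"x": 0.35, "y": 0.88, "z": 0, "wx": 0, "wy": 0, "wz": -0.8, "hand": 0}]}}

```text
clock: 12.32
tcp_pos: [0.4596, -0.1981, 0.143]
orientation: [0.987, 0.161, 0.0, -0.0]
force: [0.1, 0.3, -1.6]
finger_gap: 0.0556
finger_force: 20.0
```

Request:
{"op": "send_rows", "data": {"rows": [{"x": 0.35, "y": 0.88, "z": 0, "wx": 0, "wy": 0, "wz": -0.8, "hand": 0}, {"x": 0.35, "y": 0.88, "z": 0, "wx": 0, "wy": 0, "wz": -0.8, "hand": 0}, {"x": 0.35, "y": 0.88, "z": 0, "wx": 0, "wy": 0, "wz": -0.8, "hand": 0}, {"x": 0.35, "y": 0.88, "z": 0, "wx": 0, "wy": 0, "wz": -0.8, "hand": 0}, {"x": 0.35, "y": 0.88, "z": 0, "wx": 0, "wy": 0, "wz": -0.7, "hand": 0}, {"x": 0.35, "y": 0.88, "z": 0, "wx": 0, "wy": 0, "wz": 0, "hand": 0}, {"x": 0.35, "y": 0.88, "z": 0, "wx": 0, "wy": 0, "wz": 0, "hand": 0}, {"x": 0.3, "y": 0.8, "z": 0, "wx": 0, "wy": 0, "wz": 0, "hand": 0}]}}

```text
clock: 12.98
tcp_pos: [0.5696, 0.0824, 0.142]
orientation: [1.0, -0.03, -0.001, -0.0]
force: [1.4, 0.6, -0.6]
finger_gap: 0.0558
finger_force: 20.0
```

Request:
{"op": "send_rows", "data": {"rows": [{"x": 0.15, "y": 0.4, "z": 0, "wx": 0, "wy": 0, "wz": 0, "hand": 0}, {"x": 0, "y": 0, "z": 0, "wx": 0, "wy": 0, "wz": 0, "hand": 0}, {"x": 0, "y": 0, "z": 0, "wx": 0, "wy": 0, "wz": 0, "hand": 0}, {"x": 0, "y": 0, "z": 0, "wx": 0, "wy": 0, "wz": 0, "hand": 0}, {"x": 0, "y": 0, "z": 0, "wx": 0, "wy": 0, "wz": 0, "hand": 0}, {"x": 0, "y": 0, "z": 0, "wx": 0, "wy": 0, "wz": 0, "hand": 0}]}}

```text
clock: 13.48
tcp_pos: [0.5752, 0.0931, 0.1429]
orientation: [0.999, -0.032, -0.0, 0.0]
force: [-0.1, 0.1, -1.0]
finger_gap: 0.0558
finger_force: 20.0
```

```bash
cat >> comp.py <<'E'
def where(q=None):
    s=env.state(); x,y=s['orientation'][:2]; a=np.degrees(2*np.arctan2(y,x))-90
    print('t',s['clock'],'tcp',(s['tcp_pos']*1000).round(1),'tooly',round((a+180)%360-180,1),'f',s['force'].round(1),'gap',round(s['finger_gap'],4))
E
python3 - <<'E'
from comp import *
where(); save('wrist','w8'); save('scene','s3')
cv2.imwrite('pics/w8b.png',cv2.resize(cv2.imread('pics/w8.png'),(800,600),interpolation=cv2.INTER_CUBIC))
E
```

```text
t 13.4833 tcp [575.2  93.1 142.9] tooly -93.7 f [-0.1  0.1 -1. ] gap 0.0558
```

View pics/w8b.png

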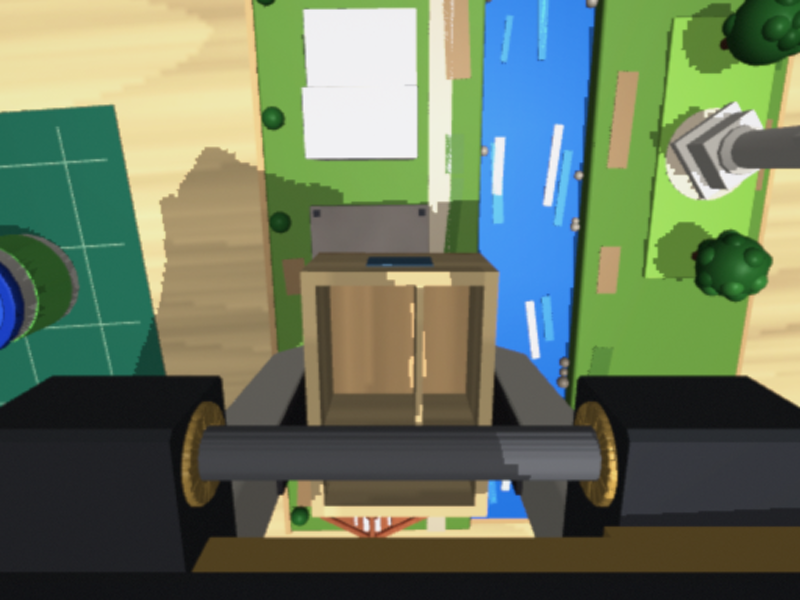

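Looking along +x, the slab's far corners are at about (311,206) and (430,206). The ground floor's top far edge runs from (302,271) to (498,271), and the river lies between x≈480 and x≈590.

```bash
python3 - <<'E'
from comp import *
k=1.5625; P=lambda u,v,z: px('w8',u/k,v/k,z)[:2]*1000
a,b=P(311,206,.027),P(430,206,.027); print('slab corners',a,b,np.linalg.norm(a-b))
d=b-a; 
th=np.radians(-3.26); ex=np.array([np.cos(th),np.sin(th)])
print('slab c',(a+b)/2-44*ex, 'yaw',np.degrees(np.arctan2(d[0],-d[1]))*-1)
a,b=P(302,271,.169),P(498,271,.169); print('gf far',a,b,np.linalg.norm(a-b),'c',(a+b)/2-40*ex,np.degrees(np.arctan2((b-a)[0],-(b-a)[1]))*-1)
a,b=P(485,10,.022),P(477,240,.022); print('bank+ ',a,b,np.degrees(np.arctan2(*(a-b)[::-1])))
a,b=P(598,10,.022),P(576,380,.022); print('bank- ',a,b,np.degrees(np.arctan2(*(a-b)[::-1])))
for f in ['w8','s3']: print('col',rect(seg(f,.1,.125,(.64,-.08),.04)))
print('blk',rect(seg('w8',.065,.1,(.68,.105),.07)))
print('gftop',rect(seg('w8',.15,.18,(.575,.093),.07)))
E
```

```text
slab corners [627.15923142 137.92520145] [622.94312464  72.55627658] 65.50474712319365
slab c [581.12238056 107.74288873] yaw 3.6903008260487526
gf far [617.76974365 117.66299644] [614.19871361  62.45114628] 55.32721440980784 c [576.04895821  92.33175292] 3.70066122879658
bank+  [719.61860075  39.31586005] [601.75959632  46.47874253] -3.477873971517043
bank-  [715.92131008 -18.44285006] [511.88722434 -11.76550424] -1.8744281567328156
col (array([643.7, -65.4]), array([7.1, 3.8]), 6.9, 40)
col (array([641.7, -80.5]), array([26. , 30.3]), 30.0, 115)
blk (array([664.8, 104.5]), array([49.5, 30.1]), 86.6, 3374)
gftop (array([590.6,  92. ]), array([86.6, 52.8]), 86.5, 7884)
```

Request:
{"op": "send_rows", "data": {"rows": [{"x": 0.06, "y": 0.19, "z": 0, "wx": 0, "wy": 0, "wz": 0, "hand": 0}, {"x": 0.07, "y": 0.2, "z": 0, "wx": 0, "wy": 0, "wz": 0, "hand": 0}, {"x": 0, "y": 0, "z": -0.6, "wx": 0, "wy": 0, "wz": 0, "hand": 0}, {"x": 0, "y": 0, "z": -0.7, "wx": 0, "wy": 0, "wz": 0, "hand": 0}, {"x": 0, "y": 0, "z": -0.7, "wx": 0, "wy": 0, "wz": 0, "hand": 0}, {"x": 0, "y": 0, "z": -0.4, "wx": 0, "wy": 0, "wz": 0, "hand": 0}, {"x": 0, "y": 0, "z": -0.15, "wx": 0, "wy": 0, "wz": 0, "hand": 0}, {"x": 0, "y": 0, "z": 0, "wx": 0, "wy": 0, "wz": 0, "hand": 0}]}}

```text
clock: 14.25
tcp_pos: [0.58, 0.1118, 0.0391]
orientation: [1.0, -0.03, -0.001, 0.0]
force: [-0.6, -1.4, -0.5]
finger_gap: 0.0555
finger_force: 20.0
```

Request:
{"op": "send_rows", "data": {"rows": [{"x": 0, "y": 0, "z": 0, "wx": 0, "wy": 0, "wz": 0, "hand": 0}, {"x": 0, "y": 0, "z": 0, "wx": 0, "wy": 0, "wz": 0, "hand": 0}, {"x": 0, "y": 0, "z": 0, "wx": 0, "wy": 0, "wz": 0, "hand": 0}]}}

```text
clock: 14.5
tcp_pos: [0.5819, 0.111, 0.0421]
orientation: [1.0, -0.03, 0.001, -0.0]
force: [-0.1, 0.8, -1.0]
finger_gap: 0.0555
finger_force: 20.0
```

Request:
{"op": "send_rows", "data": {"rows": [{"x": -0.02, "y": -0.06, "z": -0.1, "wx": 0, "wy": 0, "wz": 0, "hand": 0}, {"x": 0, "y": 0, "z": -0.05, "wx": 0, "wy": 0, "wz": 0, "hand": 0}, {"x": 0, "y": 0, "z": 0, "wx": 0, "wy": 0, "wz": 0, "hand": 0}, {"x": 0, "y": 0, "z": 0, "wx": 0, "wy": 0, "wz": 0, "hand": 0}, {"x": 0, "y": 0, "z": 0, "wx": 0, "wy": 0, "wz": 0, "hand": 0}]}}

```text
clock: 14.92
tcp_pos: [0.5799, 0.1085, 0.0347]
orientation: [1.0, -0.031, -0.0, -0.0]
force: [0.2, -0.3, -1.4]
finger_gap: 0.056
finger_force: 20.0
```

Request:
{"op": "send_rows", "data": {"rows": [{"x": 0, "y": 0, "z": -0.04, "wx": 0, "wy": 0, "wz": 0, "hand": 0}, {"x": 0, "y": 0, "z": 0, "wx": 0, "wy": 0, "wz": 0, "hand": 0}, {"x": 0, "y": 0, "z": 0, "wx": 0, "wy": 0, "wz": 0, "hand": 0}, {"x": 0, "y": 0, "z": 0, "wx": 0, "wy": 0, "wz": 0, "hand": 0}]}}

```text
clock: 15.25
tcp_pos: [0.5801, 0.1086, 0.0345]
orientation: [1.0, -0.03, 0.0, -0.001]
force: [-2.7, -0.1, 7.6]
finger_gap: 0.056
finger_force: 20.0
```

Request:
{"op": "send_rows", "data": {"rows": [{"x": 0, "y": 0, "z": 0, "wx": 0, "wy": 0, "wz": 0, "hand": 0.7}, {"x": 0, "y": 0, "z": 0, "wx": 0, "wy": 0, "wz": 0, "hand": 0.8}, {"x": 0, "y": 0, "z": 0, "wx": 0, "wy": 0, "wz": 0, "hand": 0.9}, {"x": 0, "y": 0, "z": 0, "wx": 0, "wy": 0, "wz": 0, "hand": 0.9}, {"x": 0, "y": 0, "z": 0, "wx": 0, "wy": 0, "wz": 0, "hand": 0.9}, {"x": 0, "y": 0, "z": 0.5, "wx": 0, "wy": 0, "wz": 0, "hand": 0.9}, {"x": 0, "y": 0, "z": 0.9, "wx": 0, "wy": 0, "wz": 0, "hand": 1}, {"x": 0, "y": 0, "z": 0.9, "wx": 0, "wy": 0, "wz": 0, "hand": 1}]}}

```text
clock: 15.92
tcp_pos: [0.5788, 0.1083, 0.1248]
orientation: [1.0, -0.031, -0.002, 0.001]
force: [0.9, 0.6, 0.3]
finger_gap: 0.0913
finger_force: 0.0
```

Request:
{"op": "send_rows", "data": {"rows": [{"x": -0.5, "y": 0.4, "z": 0.7, "wx": 0, "wy": 0, "wz": -0.3, "hand": 1}, {"x": -0.7, "y": 0.6, "z": 0.4, "wx": 0, "wy": 0, "wz": -0.3, "hand": 1}, {"x": -0.7, "y": 0.6, "z": 0.4, "wx": 0, "wy": 0, "wz": -0.3, "hand": 1}, {"x": -0.7, "y": 0.6, "z": 0.4, "wx": 0, "wy": 0, "wz": -0.3, "hand": 1}, {"x": -0.75, "y": 0.6, "z": 0.2, "wx": 0, "wy": 0, "wz": -0.3, "hand": 1}, {"x": -0.75, "y": 0.65, "z": 0, "wx": 0, "wy": 0, "wz": 0, "hand": 1}, {"x": -0.75, "y": 0.65, "z": 0, "wx": 0, "wy": 0, "wz": 0, "hand": 1}, {"x": -0.75, "y": 0.65, "z": 0, "wx": 0, "wy": 0, "wz": 0, "hand": 1}]}}

```text
clock: 16.58
tcp_pos: [0.3544, 0.2995, 0.2093]
orientation: [0.994, -0.106, 0.0, -0.0]
force: [0.2, 1.2, -0.5]
finger_gap: 0.0931
finger_force: 0.0
```

Request:
{"op": "send_rows", "data": {"rows": [{"x": -0.5, "y": 0.5, "z": 0, "wx": 0, "wy": 0, "wz": 0, "hand": 1}, {"x": 0, "y": 0, "z": 0, "wx": 0, "wy": 0, "wz": 0, "hand": 1}, {"x": 0, "y": 0, "z": 0, "wx": 0, "wy": 0, "wz": 0, "hand": 1}, {"x": 0, "y": 0, "z": 0, "wx": 0, "wy": 0, "wz": 0, "hand": 1}, {"x": 0, "y": 0, "z": 0, "wx": 0, "wy": 0, "wz": 0, "hand": 1}, {"x": 0, "y": 0, "z": 0, "wx": 0, "wy": 0, "wz": 0, "hand": 1}]}}

```text
clock: 17.08
tcp_pos: [0.3373, 0.3171, 0.2093]
orientation: [0.994, -0.107, 0.0, -0.0]
force: [-0.7, 0.7, 0.5]
finger_gap: 0.0929
finger_force: 0.0
```

```bash
python3 - <<'E'
from comp import *
where(); save('wrist','w9'); save('scene','s4'); where()
print('uf',rect(seg('w9',.025,.045,(.417,.316),.07)))
print('gf',rect(seg('s4',.05,.07,(.58,.108),.06)),'tub',rect(seg('s4',.05,.065,(.595,.315),.05)))
cv2.imwrite('pics/w9b.png',np.vstack([cv2.imread('pics/w9.png')[:280],cv2.resize(cv2.imread('pics/s4.png')[130:250,200:390],(512,310))]))
E
```

```text
t 17.0833 tcp [337.3 317.1 209.3] tooly -102.3 f [-0.7  0.7  0.5] gap 0.0929
t 17.1833 tcp [337.  317.4 209.2] tooly -102.3 f [-0.2  0.6  0.2] gap 0.093
uf (array([417. , 314.8]), array([52.4, 76.2]), 78.9, 1248)
gf (array([580.7, 109.1]), array([60. , 83.4]), 87.0, 297) tub (array([592. , 322.1]), array([59.4, 62.4]), 17.9, 302)
```

View pics/w9b.png

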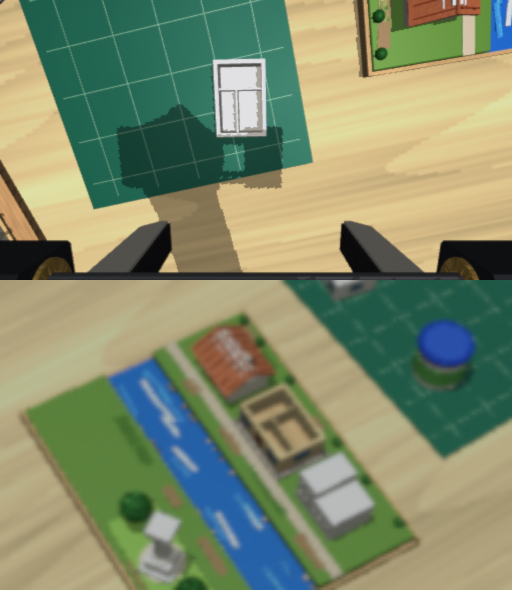

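The ground floor sits square on the slab, and the column is standing between the trees. The upper floor is clear at (240,98) in the top part of the picture.

Request:
{"op": "send_rows", "data": {"rows": [{"x": 0.5, "y": -0.02, "z": 0, "wx": 0, "wy": 0, "wz": 0.2, "hand": 1}, {"x": 0.7, "y": -0.02, "z": 0, "wx": 0, "wy": 0, "wz": 0, "hand": 1}, {"x": 0.7, "y": -0.02, "z": -0.5, "wx": 0, "wy": 0, "wz": 0, "hand": 1}, {"x": 0.1, "y": 0, "z": -0.9, "wx": 0, "wy": 0, "wz": 0, "hand": 1}, {"x": 0, "y": 0, "z": -0.9, "wx": 0, "wy": 0, "wz": 0, "hand": 1}, {"x": 0, "y": 0, "z": -0.9, "wx": 0, "wy": 0, "wz": 0, "hand": 1}, {"x": 0, "y": 0, "z": 0, "wx": 0, "wy": 0, "wz": 0, "hand": 1}, {"x": 0, "y": 0, "z": 0, "wx": 0, "wy": 0, "wz": 0, "hand": 1}]}}

```text
clock: 17.85
tcp_pos: [0.4157, 0.3149, 0.0803]
orientation: [0.995, -0.096, -0.001, 0.001]
force: [0.6, 1.3, 0.2]
finger_gap: 0.0931
finger_force: 0.0
```

Request:
{"op": "send_rows", "data": {"rows": [{"x": 0, "y": 0, "z": 0, "wx": 0, "wy": 0, "wz": 0, "hand": 1}, {"x": 0, "y": 0, "z": 0, "wx": 0, "wy": 0, "wz": 0, "hand": 1}]}}

```text
clock: 18.02
tcp_pos: [0.4178, 0.3166, 0.0834]
orientation: [0.995, -0.096, 0.002, -0.001]
force: [-0.2, -0.5, 0.5]
finger_gap: 0.0933
finger_force: 0.0
```

Request:
{"op": "send_rows", "data": {"rows": [{"x": 0, "y": -0.02, "z": -0.8, "wx": 0, "wy": 0, "wz": 0, "hand": 1}, {"x": 0, "y": 0, "z": -0.7, "wx": 0, "wy": 0, "wz": 0, "hand": 1}, {"x": 0, "y": 0, "z": -0.36, "wx": 0, "wy": 0, "wz": 0, "hand": 1}, {"x": 0, "y": 0, "z": 0, "wx": 0, "wy": 0, "wz": 0, "hand": 0}, {"x": 0, "y": 0, "z": 0, "wx": 0, "wy": 0, "wz": 0, "hand": 0}, {"x": 0, "y": 0, "z": 0, "wx": 0, "wy": 0, "wz": 0, "hand": 0}, {"x": 0, "y": 0, "z": 0, "wx": 0, "wy": 0, "wz": 0, "hand": 0}, {"x": 0, "y": 0, "z": 0, "wx": 0, "wy": 0, "wz": 0, "hand": 0}]}}

```text
clock: 18.68
tcp_pos: [0.4169, 0.3159, 0.0081]
orientation: [0.995, -0.095, 0.001, -0.001]
force: [0.0, -0.4, -0.2]
finger_gap: 0.0642
finger_force: 0.0
```

Request:
{"op": "send_rows", "data": {"rows": [{"x": 0, "y": 0, "z": 0, "wx": 0, "wy": 0, "wz": 0, "hand": 0}, {"x": 0, "y": 0, "z": 0, "wx": 0, "wy": 0, "wz": 0, "hand": 0}, {"x": 0, "y": 0, "z": 0, "wx": 0, "wy": 0, "wz": 0, "hand": 0}, {"x": 0, "y": 0, "z": 0, "wx": 0, "wy": 0, "wz": 0, "hand": 0}, {"x": 0, "y": 0, "z": 0, "wx": 0, "wy": 0, "wz": 0, "hand": 0}]}}

```text
clock: 19.1
tcp_pos: [0.4163, 0.3156, 0.0073]
orientation: [0.995, -0.095, 0.0, -0.001]
force: [-1.0, 0.4, 6.7]
finger_gap: 0.0519
finger_force: 20.0
```

Request:
{"op": "send_rows", "data": {"rows": [{"x": 0, "y": 0, "z": 0.4, "wx": 0, "wy": 0, "wz": 0, "hand": 0}, {"x": 0, "y": 0, "z": 0.8, "wx": 0, "wy": 0, "wz": 0, "hand": 0}, {"x": 0, "y": 0, "z": 0.9, "wx": 0, "wy": 0, "wz": 0, "hand": 0}, {"x": 0, "y": 0, "z": 0.9, "wx": 0, "wy": 0, "wz": 0, "hand": 0}, {"x": 0.3, "y": -0.4, "z": 0.6, "wx": 0, "wy": 0, "wz": 0.2, "hand": 0}, {"x": 0.55, "y": -0.7, "z": 0, "wx": 0, "wy": 0, "wz": 0.3, "hand": 0}, {"x": 0.6, "y": -0.75, "z": 0, "wx": 0, "wy": 0, "wz": 0.3, "hand": 0}, {"x": 0.6, "y": -0.75, "z": 0, "wx": 0, "wy": 0, "wz": 0.3, "hand": 0}]}}

```text
clock: 19.77
tcp_pos: [0.4982, 0.2109, 0.1508]
orientation: [0.999, -0.039, 0.0, -0.0]
force: [0.6, -0.1, -0.5]
finger_gap: 0.0517
finger_force: 20.0
```

Request:
{"op": "send_rows", "data": {"rows": [{"x": 0.6, "y": -0.75, "z": 0, "wx": 0, "wy": 0, "wz": 0.2, "hand": 0}, {"x": 0.6, "y": -0.75, "z": 0, "wx": 0, "wy": 0, "wz": 0, "hand": 0}, {"x": 0.5, "y": -0.6, "z": 0, "wx": 0, "wy": 0, "wz": 0, "hand": 0}, {"x": 0.35, "y": -0.45, "z": 0, "wx": 0, "wy": 0, "wz": 0, "hand": 0}, {"x": 0, "y": 0, "z": 0, "wx": 0, "wy": 0, "wz": 0, "hand": 0}, {"x": 0, "y": 0, "z": 0, "wx": 0, "wy": 0, "wz": 0, "hand": 0}, {"x": 0, "y": 0, "z": 0, "wx": 0, "wy": 0, "wz": 0, "hand": 0}, {"x": 0, "y": 0, "z": 0, "wx": 0, "wy": 0, "wz": 0, "hand": 0}]}}

```text
clock: 20.43
tcp_pos: [0.5788, 0.1113, 0.15]
orientation: [1.0, -0.029, -0.001, -0.001]
force: [0.6, 0.1, 0.5]
finger_gap: 0.052
finger_force: 20.0
```

Request:
{"op": "send_rows", "data": {"rows": [{"x": 0, "y": 0, "z": 0, "wx": 0, "wy": 0, "wz": 0, "hand": 0}, {"x": 0, "y": 0, "z": 0, "wx": 0, "wy": 0, "wz": 0, "hand": 0}]}}

```text
clock: 20.6
tcp_pos: [0.5793, 0.1108, 0.1505]
orientation: [1.0, -0.029, -0.0, -0.0]
force: [-0.7, 0.8, -0.4]
finger_gap: 0.052
finger_force: 20.0
```

```bash
python3 - <<'E'
from comp import *
where(); save('wrist','w10')
P=seg('w10',.05,.075,(.58,.108),.06); print('gf',rect(P), 'xmax',np.percentile(P[:,0],98))
z=env.state()['tcp_pos'][2]+.026; P=seg('w10',z-.006,z+.01,(.58,.108),.07); print('uf',rect(P))
cv2.imwrite('pics/w10b.png',cv2.resize(cv2.imread('pics/w10.png')[:280],(800,437),interpolation=cv2.INTER_CUBIC))
E
```

```text
t 20.6 tcp [579.3 110.8 150.5] tooly -93.4 f [-0.7  0.8 -0.4] gap 0.052
gf (array([612.8, 105.2]), array([56. , 17.9]), 87.0, 723) xmax 0.6224448913199584
uf (array([594.4, 109. ]), array([82.7, 48.6]), 86.9, 4683)
```

View pics/w10b.png

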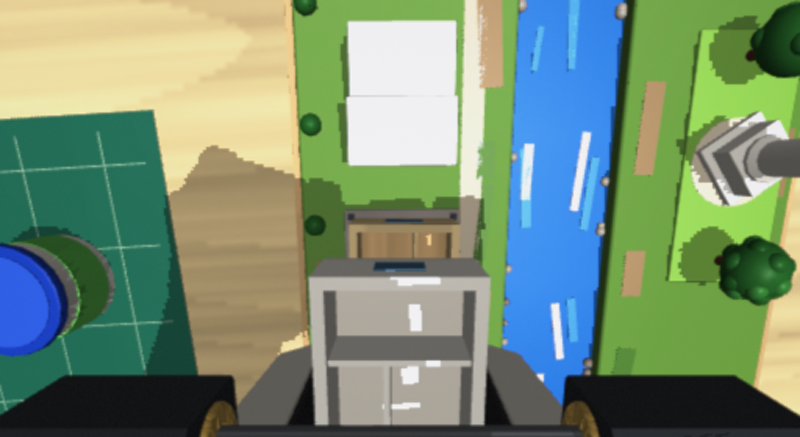

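The ground floor's top far edge runs from (347,223) to (461,223), with the held upper floor's far edge from (309,275) to (489,275).

```bash
python3 - <<'E'
from comp import *
k=1.5625; P=lambda u,v,z: px('w10',u/k,v/k,z)[:2]*1000
th=np.radians(-3.5); ex=np.array([np.cos(th),np.sin(th)])
for n,u1,u2,v,z,h in [('gf',347,461,223,.061,40),('uf',309,489,275,.175,38)]:
    a,b=P(u1,v,z),P(u2,v,z); print(n,a,b,np.linalg.norm(a-b),(a+b)/2-h*ex)
E
```

```text
gf [623.22690554 133.38930369] [619.81310007  76.11950476] 57.37145577641843 [581.59461087 107.19634581]
uf [620.27481007 133.26831305] [617.20563985  81.84835782] 51.511470577000445 [580.81110262 109.87817994]
```

Request:
{"op": "send_rows", "data": {"rows": [{"x": 0.02, "y": -0.05, "z": -0.5, "wx": 0, "wy": 0, "wz": 0, "hand": 0}, {"x": 0, "y": 0, "z": -0.6, "wx": 0, "wy": 0, "wz": 0, "hand": 0}, {"x": 0, "y": 0, "z": -0.5, "wx": 0, "wy": 0, "wz": 0, "hand": 0}, {"x": 0, "y": 0, "z": -0.2, "wx": 0, "wy": 0, "wz": 0, "hand": 0}, {"x": 0, "y": 0, "z": 0, "wx": 0, "wy": 0, "wz": 0, "hand": 0}, {"x": 0, "y": 0, "z": 0, "wx": 0, "wy": 0, "wz": 0, "hand": 0}, {"x": 0, "y": 0, "z": 0, "wx": 0, "wy": 0, "wz": 0, "hand": 0}, {"x": 0, "y": 0, "z": 0, "wx": 0, "wy": 0, "wz": 0, "hand": 0}]}}

```text
clock: 21.32
tcp_pos: [0.5818, 0.1072, 0.0801]
orientation: [1.0, -0.031, 0.001, -0.0]
force: [0.4, -0.7, -1.1]
finger_gap: 0.0523
finger_force: 20.0
```

Request:
{"op": "send_rows", "data": {"rows": [{"x": 0, "y": 0.02, "z": -0.12, "wx": 0, "wy": 0, "wz": 0, "hand": 0}, {"x": 0, "y": 0, "z": -0.1, "wx": 0, "wy": 0, "wz": 0, "hand": 0}, {"x": 0, "y": 0, "z": 0, "wx": 0, "wy": 0, "wz": 0, "hand": 0}, {"x": 0, "y": 0, "z": 0, "wx": 0, "wy": 0, "wz": 0, "hand": 0}, {"x": 0, "y": 0, "z": 0, "wx": 0, "wy": 0, "wz": 0, "hand": 0}, {"x": 0, "y": 0, "z": 0, "wx": 0, "wy": 0, "wz": 0, "hand": 0}]}}

```text
clock: 21.82
tcp_pos: [0.5808, 0.108, 0.0699]
orientation: [1.0, -0.031, 0.0, -0.0]
force: [0.6, -0.1, -0.7]
finger_gap: 0.0519
finger_force: 20.0
```

Request:
{"op": "send_rows", "data": {"rows": [{"x": 0, "y": 0, "z": -0.05, "wx": 0, "wy": 0, "wz": 0, "hand": 0}, {"x": 0, "y": 0, "z": 0, "wx": 0, "wy": 0, "wz": 0, "hand": 0}, {"x": 0, "y": 0, "z": 0, "wx": 0, "wy": 0, "wz": 0, "hand": 0}, {"x": 0, "y": 0, "z": 0, "wx": 0, "wy": 0, "wz": 0, "hand": 0}]}}

```text
clock: 22.15
tcp_pos: [0.5812, 0.108, 0.0683]
orientation: [1.0, -0.031, 0.0, -0.0]
force: [-0.7, -0.1, 2.7]
finger_gap: 0.0519
finger_force: 20.0
```

Request:
{"op": "send_rows", "data": {"rows": [{"x": 0, "y": 0, "z": 0, "wx": 0, "wy": 0, "wz": 0, "hand": 0.7}, {"x": 0, "y": 0, "z": 0, "wx": 0, "wy": 0, "wz": 0, "hand": 0.8}, {"x": 0, "y": 0, "z": 0, "wx": 0, "wy": 0, "wz": 0, "hand": 0.9}, {"x": 0, "y": 0, "z": 0, "wx": 0, "wy": 0, "wz": 0, "hand": 0.9}, {"x": 0, "y": 0, "z": 0, "wx": 0, "wy": 0, "wz": 0, "hand": 0.9}, {"x": 0, "y": 0, "z": 0.5, "wx": 0, "wy": 0, "wz": 0, "hand": 0.9}, {"x": 0, "y": 0, "z": 0.9, "wx": 0, "wy": 0, "wz": 0, "hand": 0.9}, {"x": 0, "y": 0, "z": 0.9, "wx": 0, "wy": 0, "wz": 0, "hand": 0.9}]}}

```text
clock: 22.82
tcp_pos: [0.5796, 0.1081, 0.1597]
orientation: [1.0, -0.031, -0.002, 0.001]
force: [0.9, 0.5, 1.0]
finger_gap: 0.0838
finger_force: 0.0
```

Request:
{"op": "send_rows", "data": {"rows": [{"x": -0.1, "y": -0.5, "z": 0.6, "wx": 0, "wy": 0, "wz": 0.4, "hand": 0.9}, {"x": -0.15, "y": -0.9, "z": 0.4, "wx": 0, "wy": 0, "wz": 0.4, "hand": 0.9}, {"x": -0.15, "y": -0.95, "z": 0.2, "wx": 0, "wy": 0, "wz": 0.4, "hand": 0.9}, {"x": -0.15, "y": -0.98, "z": 0, "wx": 0, "wy": 0, "wz": 0.4, "hand": 0.9}, {"x": -0.15, "y": -0.98, "z": 0, "wx": 0, "wy": 0, "wz": 0.4, "hand": 0.9}, {"x": -0.15, "y": -0.98, "z": 0, "wx": 0, "wy": 0, "wz": 0.4, "hand": 0.9}, {"x": -0.15, "y": -0.98, "z": 0, "wx": 0, "wy": 0, "wz": 0.4, "hand": 0.9}, {"x": -0.15, "y": -0.98, "z": 0, "wx": 0, "wy": 0, "wz": 0.4, "hand": 0.9}]}}

```text
clock: 23.48
tcp_pos: [0.5341, -0.1836, 0.2079]
orientation: [0.992, 0.13, 0.0, -0.0]
force: [0.7, 0.8, -0.4]
finger_gap: 0.0839
finger_force: 0.0
```

Request:
{"op": "send_rows", "data": {"rows": [{"x": -0.15, "y": -0.98, "z": 0, "wx": 0, "wy": 0, "wz": 0.4, "hand": 0.9}, {"x": -0.15, "y": -0.98, "z": 0, "wx": 0, "wy": 0, "wz": 0.4, "hand": 0.9}, {"x": -0.15, "y": -0.98, "z": 0, "wx": 0, "wy": 0, "wz": 0.3, "hand": 0.9}, {"x": -0.15, "y": -0.9, "z": 0, "wx": 0, "wy": 0, "wz": 0.2, "hand": 0.9}, {"x": -0.1, "y": -0.7, "z": 0, "wx": 0, "wy": 0, "wz": 0, "hand": 0.9}, {"x": 0, "y": -0.2, "z": 0, "wx": 0, "wy": 0, "wz": 0, "hand": 0.9}, {"x": 0, "y": 0, "z": 0, "wx": 0, "wy": 0, "wz": 0, "hand": 0.9}, {"x": 0, "y": 0, "z": 0, "wx": 0, "wy": 0, "wz": 0, "hand": 0.9}]}}

```text
clock: 24.15
tcp_pos: [0.5071, -0.3705, 0.2074]
orientation: [0.981, 0.193, 0.0, -0.001]
force: [0.5, 0.8, -0.3]
finger_gap: 0.0837
finger_force: 0.0
```

Request:
{"op": "send_rows", "data": {"rows": [{"x": 0, "y": 0, "z": 0, "wx": 0, "wy": 0, "wz": 0, "hand": 0.9}, {"x": 0, "y": 0, "z": 0, "wx": 0, "wy": 0, "wz": 0, "hand": 0.9}, {"x": 0, "y": 0, "z": 0, "wx": 0, "wy": 0, "wz": 0, "hand": 0.9}]}}

```text
clock: 24.4
tcp_pos: [0.5078, -0.3694, 0.2078]
orientation: [0.981, 0.195, 0.0, -0.001]
force: [-0.6, 0.8, 0.4]
finger_gap: 0.0841
finger_force: 0.0
```

```bash
python3 - <<'E'
from comp import *
where(); save('wrist','w11'); save('scene','s5'); where()
for f in ['w11','s5']:
  print('roof',rect(seg(f,.022,.045,(.59,-.337),.045)),'uf',rect(seg(f,.08,.11,(.58,.108),.07)) if f=='s5' else '')
print('slab',rect(seg('w11',.003,.045,(.59,-.337),.065)))
E
```

```text
t 24.4 tcp [ 507.8 -369.4  207.8] tooly -67.5 f [-0.6  0.8  0.4] gap 0.0841
t 24.5 tcp [ 507.4 -370.3  207.9] tooly -67.6 f [-0.5  0.3 -0.8] gap 0.0838
roof (array([ 591.4, -338.7]), array([41.7, 27.7]), 22.4, 1225) uf 
roof (array([ 590.4, -336.1]), array([43.1, 28.9]), 23.6, 176) uf (array([581.6, 107.9]), array([54.7, 81.6]), 86.0, 312)
slab (array([ 591.4, -338.4]), array([84., 60.]), 23.5, 4529)
```

Request:
{"op": "send_rows", "data": {"rows": [{"x": 0.7, "y": 0.27, "z": 0, "wx": 0, "wy": 0, "wz": 0, "hand": 0.9}, {"x": 0.7, "y": 0.27, "z": 0, "wx": 0, "wy": 0, "wz": 0, "hand": 0.9}, {"x": 0.69, "y": 0.26, "z": -0.5, "wx": 0, "wy": 0, "wz": 0, "hand": 0.9}, {"x": 0, "y": 0, "z": -0.9, "wx": 0, "wy": 0, "wz": 0, "hand": 0.9}, {"x": 0, "y": 0, "z": -0.9, "wx": 0, "wy": 0, "wz": 0, "hand": 0.9}, {"x": 0, "y": 0, "z": -0.9, "wx": 0, "wy": 0, "wz": 0, "hand": 0.9}, {"x": 0, "y": 0, "z": 0, "wx": 0, "wy": 0, "wz": 0, "hand": 0.6}, {"x": 0, "y": 0, "z": 0, "wx": 0, "wy": 0, "wz": 0, "hand": 0.6}]}}

```text
clock: 25.17
tcp_pos: [0.5896, -0.3382, 0.0783]
orientation: [0.981, 0.193, -0.002, -0.002]
force: [-0.3, -0.4, 1.7]
finger_gap: 0.0747
finger_force: 0.0
```

Request:
{"op": "send_rows", "data": {"rows": [{"x": 0, "y": 0, "z": 0, "wx": 0, "wy": 0, "wz": 0, "hand": 0.6}, {"x": 0, "y": 0, "z": 0, "wx": 0, "wy": 0, "wz": 0, "hand": 0.6}]}}

```text
clock: 25.33
tcp_pos: [0.5919, -0.3411, 0.0832]
orientation: [0.981, 0.193, 0.002, 0.002]
force: [-0.3, -0.0, 0.6]
finger_gap: 0.0615
finger_force: 0.0
```

Request:
{"op": "send_rows", "data": {"rows": [{"x": 0, "y": 0.05, "z": -0.7, "wx": 0, "wy": 0, "wz": 0, "hand": 0.6}, {"x": 0, "y": 0, "z": -0.6, "wx": 0, "wy": 0, "wz": 0, "hand": 0.6}, {"x": 0, "y": 0, "z": -0.3, "wx": 0, "wy": 0, "wz": 0, "hand": 0.6}, {"x": 0, "y": 0, "z": -0.1, "wx": 0, "wy": 0, "wz": 0, "hand": 0.6}, {"x": 0, "y": 0, "z": 0, "wx": 0, "wy": 0, "wz": 0, "hand": 0}, {"x": 0, "y": 0, "z": 0, "wx": 0, "wy": 0, "wz": 0, "hand": 0}, {"x": 0, "y": 0, "z": 0, "wx": 0, "wy": 0, "wz": 0, "hand": 0}, {"x": 0, "y": 0, "z": 0, "wx": 0, "wy": 0, "wz": 0, "hand": 0}]}}

```text
clock: 26.0
tcp_pos: [0.5912, -0.3383, 0.0135]
orientation: [0.981, 0.193, 0.001, 0.001]
force: [-0.3, 0.9, 1.4]
finger_gap: 0.0337
finger_force: 0.0
```

Request:
{"op": "send_rows", "data": {"rows": [{"x": 0, "y": 0, "z": 0, "wx": 0, "wy": 0, "wz": 0, "hand": 0}, {"x": 0, "y": 0, "z": 0, "wx": 0, "wy": 0, "wz": 0, "hand": 0}, {"x": 0, "y": 0, "z": 0, "wx": 0, "wy": 0, "wz": 0, "hand": 0}, {"x": 0, "y": 0, "z": 0, "wx": 0, "wy": 0, "wz": 0, "hand": 0}, {"x": 0, "y": 0, "z": 0, "wx": 0, "wy": 0, "wz": 0, "hand": 0}]}}

```text
clock: 26.42
tcp_pos: [0.5909, -0.3379, 0.0129]
orientation: [0.981, 0.193, 0.001, 0.0]
force: [-0.4, 0.7, 6.4]
finger_gap: 0.0258
finger_force: 20.0
```

Request:
{"op": "send_rows", "data": {"rows": [{"x": 0, "y": 0, "z": 0.3, "wx": 0, "wy": 0, "wz": 0, "hand": 0}, {"x": 0, "y": 0, "z": 0.7, "wx": 0, "wy": 0, "wz": 0, "hand": 0}, {"x": 0, "y": 0, "z": 0.9, "wx": 0, "wy": 0, "wz": 0, "hand": 0}, {"x": 0, "y": 0, "z": 0.9, "wx": 0, "wy": 0, "wz": 0, "hand": 0}, {"x": 0, "y": 0.3, "z": 0.8, "wx": 0, "wy": 0, "wz": -0.3, "hand": 0}, {"x": 0, "y": 0.7, "z": 0.4, "wx": 0, "wy": 0, "wz": -0.4, "hand": 0}, {"x": -0.02, "y": 0.9, "z": 0, "wx": 0, "wy": 0, "wz": -0.4, "hand": 0}, {"x": -0.02, "y": 0.95, "z": 0, "wx": 0, "wy": 0, "wz": -0.4, "hand": 0}], "newtons": 25}}

```text
clock: 27.08
tcp_pos: [0.5887, -0.2244, 0.1739]
orientation: [0.993, 0.117, 0.001, 0.001]
force: [0.3, 0.7, -1.5]
finger_gap: 0.026
finger_force: 25.0
```

Request:
{"op": "send_rows", "data": {"rows": [{"x": -0.02, "y": 0.95, "z": 0, "wx": 0, "wy": 0, "wz": -0.5, "hand": 0}, {"x": -0.02, "y": 0.95, "z": 0, "wx": 0, "wy": 0, "wz": -0.5, "hand": 0}, {"x": -0.02, "y": 0.95, "z": 0, "wx": 0, "wy": 0, "wz": -0.5, "hand": 0}, {"x": -0.02, "y": 0.95, "z": 0, "wx": 0, "wy": 0, "wz": -0.5, "hand": 0}, {"x": -0.02, "y": 0.95, "z": 0, "wx": 0, "wy": 0, "wz": -0.5, "hand": 0}, {"x": -0.02, "y": 0.95, "z": 0, "wx": 0, "wy": 0, "wz": -0.5, "hand": 0}, {"x": -0.02, "y": 0.95, "z": 0, "wx": 0, "wy": 0, "wz": -0.05, "hand": 0}, {"x": -0.02, "y": 0.85, "z": 0, "wx": 0, "wy": 0, "wz": 0, "hand": 0}]}}

```text
clock: 27.75
tcp_pos: [0.5817, 0.0796, 0.1718]
orientation: [0.999, -0.032, -0.0, -0.0]
force: [0.3, 0.3, -1.3]
finger_gap: 0.0258
finger_force: 25.0
```

Request:
{"op": "send_rows", "data": {"rows": [{"x": 0, "y": 0.7, "z": 0, "wx": 0, "wy": 0, "wz": 0, "hand": 0}, {"x": 0, "y": 0.25, "z": 0, "wx": 0, "wy": 0, "wz": 0, "hand": 0}, {"x": 0, "y": 0, "z": 0, "wx": 0, "wy": 0, "wz": 0, "hand": 0}, {"x": 0, "y": 0, "z": 0, "wx": 0, "wy": 0, "wz": 0, "hand": 0}, {"x": 0, "y": 0, "z": 0, "wx": 0, "wy": 0, "wz": 0, "hand": 0}, {"x": 0, "y": 0, "z": 0, "wx": 0, "wy": 0, "wz": 0, "hand": 0}, {"x": 0, "y": 0, "z": 0, "wx": 0, "wy": 0, "wz": 0, "hand": 0}, {"x": 0, "y": 0, "z": 0, "wx": 0, "wy": 0, "wz": 0, "hand": 0}]}}

```text
clock: 28.42
tcp_pos: [0.5825, 0.1128, 0.1721]
orientation: [0.999, -0.034, 0.0, 0.0]
force: [-0.3, 0.5, 0.3]
finger_gap: 0.0258
finger_force: 25.0
```

```bash
python3 - <<'E'
from comp import *
where(); save('wrist','w12')
cv2.imwrite('pics/w12b.png',cv2.resize(cv2.imread('pics/w12.png')[:300],(800,469),interpolation=cv2.INTER_CUBIC))
E
```

```text
t 28.4167 tcp [582.5 112.8 172.1] tooly -93.9 f [-0.3  0.5  0.3] gap 0.0258
```

View pics/w12b.png

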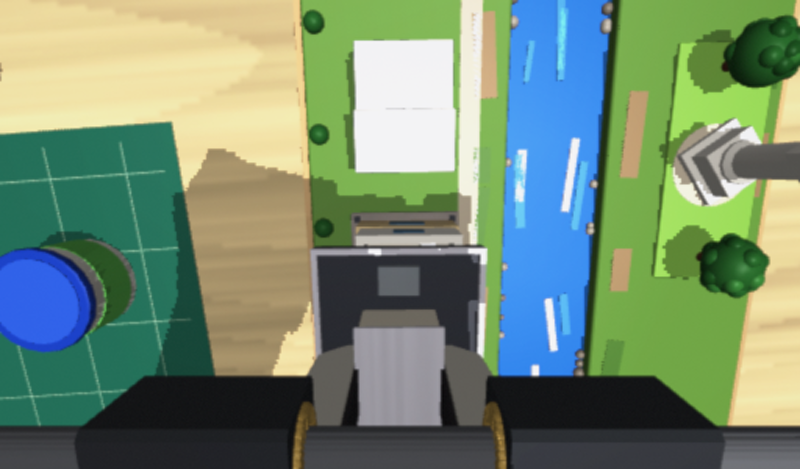

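The held roof's far edge runs from (310,248) to (487,248), with the upper floor's top far edge from about (356,237) to (462,237) behind it.

```bash
python3 - <<'E'
from comp import *
k=1.5625; P=lambda u,v,z: px('w12',u/k,v/k,z)[:2]*1000
th=np.radians(-3.5); ex=np.array([np.cos(th),np.sin(th)])
for n,u1,u2,v,z,h in [('uf',356,462,237,.093,38),('roof',310,487,248,.165,42)]:
    a,b=P(u1,v,z),P(u2,v,z); print(n,a,b,np.linalg.norm(a-b),(a+b)/2-h*ex)
E
```

```text
uf [620.43247563 130.84967731] [616.91005453  79.47803071] 51.49226665316137 [580.74214274 107.48369852]
roof [626.73534907 140.36667013] [622.55684482  79.45230821] 61.05750885058588 [582.72443541 112.47352783]
```

Request:
{"op": "send_rows", "data": {"rows": [{"x": -0.04, "y": -0.12, "z": -0.3, "wx": 0, "wy": 0, "wz": 0, "hand": 0}, {"x": 0, "y": 0, "z": -0.4, "wx": 0, "wy": 0, "wz": 0, "hand": 0}, {"x": 0, "y": 0, "z": -0.4, "wx": 0, "wy": 0, "wz": 0, "hand": 0}, {"x": 0, "y": 0, "z": -0.25, "wx": 0, "wy": 0, "wz": 0, "hand": 0}, {"x": 0, "y": 0, "z": -0.1, "wx": 0, "wy": 0, "wz": 0, "hand": 0}, {"x": 0, "y": 0, "z": 0, "wx": 0, "wy": 0, "wz": 0, "hand": 0}, {"x": 0, "y": 0, "z": 0, "wx": 0, "wy": 0, "wz": 0, "hand": 0}, {"x": 0, "y": 0, "z": 0, "wx": 0, "wy": 0, "wz": 0, "hand": 0}]}}

```text
clock: 29.13
tcp_pos: [0.5815, 0.1095, 0.1148]
orientation: [0.999, -0.033, 0.001, -0.0]
force: [-0.5, -0.5, -0.6]
finger_gap: 0.0258
finger_force: 25.0
```

Request:
{"op": "send_rows", "data": {"rows": [{"x": 0, "y": 0, "z": 0, "wx": 0, "wy": 0, "wz": 0, "hand": 0}, {"x": 0, "y": 0, "z": 0, "wx": 0, "wy": 0, "wz": 0, "hand": 0}]}}

```text
clock: 29.3
tcp_pos: [0.5812, 0.1097, 0.1145]
orientation: [0.999, -0.033, 0.001, -0.0]
force: [1.1, 0.1, -0.9]
finger_gap: 0.0258
finger_force: 25.0
```

Request:
{"op": "send_rows", "data": {"rows": [{"x": 0, "y": -0.04, "z": -0.1, "wx": 0, "wy": 0, "wz": 0, "hand": 0}, {"x": 0, "y": 0, "z": -0.07, "wx": 0, "wy": 0, "wz": 0, "hand": 0}, {"x": 0, "y": 0, "z": 0, "wx": 0, "wy": 0, "wz": 0, "hand": 0}, {"x": 0, "y": 0, "z": 0, "wx": 0, "wy": 0, "wz": 0, "hand": 0}, {"x": 0, "y": 0, "z": 0, "wx": 0, "wy": 0, "wz": 0, "hand": 0}]}}

```text
clock: 29.72
tcp_pos: [0.5808, 0.1081, 0.107]
orientation: [0.999, -0.033, -0.0, -0.0]
force: [0.2, 0.6, -0.5]
finger_gap: 0.0258
finger_force: 25.0
```

Request:
{"op": "send_rows", "data": {"rows": [{"x": 0, "y": 0, "z": -0.05, "wx": 0, "wy": 0, "wz": 0, "hand": 0}, {"x": 0, "y": 0, "z": 0, "wx": 0, "wy": 0, "wz": 0, "hand": 0}, {"x": 0, "y": 0, "z": 0, "wx": 0, "wy": 0, "wz": 0, "hand": 0}, {"x": 0, "y": 0, "z": 0, "wx": 0, "wy": 0, "wz": 0, "hand": 0}]}}

```text
clock: 30.05
tcp_pos: [0.5812, 0.108, 0.1059]
orientation: [0.999, -0.033, 0.001, -0.0]
force: [-0.5, 0.3, 5.1]
finger_gap: 0.0258
finger_force: 25.0
```

Request:
{"op": "send_rows", "data": {"rows": [{"x": 0, "y": 0, "z": 0, "wx": 0, "wy": 0, "wz": 0, "hand": 0.5}, {"x": 0, "y": 0, "z": 0, "wx": 0, "wy": 0, "wz": 0, "hand": 0.7}, {"x": 0, "y": 0, "z": 0, "wx": 0, "wy": 0, "wz": 0, "hand": 0.7}, {"x": 0, "y": 0, "z": 0, "wx": 0, "wy": 0, "wz": 0, "hand": 0.7}, {"x": 0, "y": 0, "z": 0.5, "wx": 0, "wy": 0, "wz": 0, "hand": 0.7}, {"x": 0, "y": 0, "z": 0.9, "wx": 0, "wy": 0, "wz": 0, "hand": 0.7}, {"x": 0, "y": 0, "z": 0.7, "wx": 0, "wy": 0, "wz": 0, "hand": 0.7}, {"x": -0.08, "y": -0.5, "z": 0.3, "wx": 0, "wy": 0, "wz": -0.1, "hand": 0.7}]}}

```text
clock: 30.72
tcp_pos: [0.5801, 0.0923, 0.2039]
orientation: [0.999, -0.034, 0.003, -0.002]
force: [1.3, 0.8, 1.4]
finger_gap: 0.0647
finger_force: 0.0
```

Request:
{"op": "send_rows", "data": {"rows": [{"x": -0.15, "y": -0.9, "z": 0, "wx": 0, "wy": 0, "wz": 0, "hand": 0.7}, {"x": -0.15, "y": -0.98, "z": 0, "wx": 0, "wy": 0, "wz": 0, "hand": 0.7}, {"x": -0.15, "y": -0.98, "z": 0, "wx": 0, "wy": 0, "wz": 0, "hand": 0.7}, {"x": -0.15, "y": -0.98, "z": 0, "wx": 0, "wy": 0, "wz": 0, "hand": 0.7}, {"x": -0.15, "y": -0.98, "z": 0, "wx": 0, "wy": 0, "wz": 0, "hand": 0.7}, {"x": -0.15, "y": -0.98, "z": 0, "wx": 0, "wy": 0, "wz": 0, "hand": 0.7}, {"x": -0.15, "y": -0.98, "z": 0, "wx": 0, "wy": 0, "wz": 0, "hand": 0.7}, {"x": -0.15, "y": -0.98, "z": 0, "wx": 0, "wy": 0, "wz": 0, "hand": 0.7}]}}

```text
clock: 31.38
tcp_pos: [0.5278, -0.2248, 0.2005]
orientation: [0.999, -0.039, -0.001, -0.0]
force: [0.8, -0.5, 0.6]
finger_gap: 0.0651
finger_force: 0.0
```

Request:
{"op": "send_rows", "data": {"rows": [{"x": -0.15, "y": -0.98, "z": 0, "wx": 0, "wy": 0, "wz": 0, "hand": 0.7}, {"x": -0.15, "y": -0.98, "z": 0, "wx": 0, "wy": 0, "wz": 0, "hand": 0.7}, {"x": -0.15, "y": -0.98, "z": 0, "wx": 0, "wy": 0, "wz": 0, "hand": 0.7}, {"x": -0.15, "y": -0.98, "z": 0, "wx": 0, "wy": 0, "wz": 0, "hand": 0.7}, {"x": -0.15, "y": -0.9, "z": 0, "wx": 0, "wy": 0, "wz": 0, "hand": 0.7}, {"x": -0.1, "y": -0.6, "z": 0, "wx": 0, "wy": 0, "wz": 0, "hand": 0.7}, {"x": 0, "y": 0, "z": 0, "wx": 0, "wy": 0, "wz": 0, "hand": 0.7}, {"x": 0, "y": 0, "z": 0, "wx": 0, "wy": 0, "wz": 0, "hand": 0.7}]}}

```text
clock: 32.05
tcp_pos: [0.4929, -0.4412, 0.2002]
orientation: [0.999, -0.041, -0.001, -0.0]
force: [0.2, -0.0, 0.3]
finger_gap: 0.0651
finger_force: 0.0
```

```bash
python3 - <<'E'
from comp import *
where(); save('scene','s6'); where()
print('roof',rect(seg('s6',.09,.14,(.58,.108),.07)),'top',rect(seg('s6',.115,.14,(.58,.108),.05)))
print('gf',rect(seg('s6',.03,.06,(.58,.108),.06)),'br',rect(seg('s6',.002,.03,(.492,-.453),.065)))
E
```

```text
t 32.05 tcp [ 492.9 -441.2  200.2] tooly -94.6 f [ 0.2 -0.   0.3] gap 0.0651
t 32.1 tcp [ 494.6 -439.1  200.1] tooly -94.5 f [ 0.1 -0.1 -0.2] gap 0.0652
roof (array([581. , 108.4]), array([63.1, 86.9]), 87.3, 621) top (array([581.1, 109. ]), array([29.6, 43.8]), 85.6, 158)
gf (array([594.1,  88.2]), array([98.5, 52.1]), 30.2, 196) br (array([ 485.9, -463.5]), array([103.3, 127.9]), 60.0, 604)
```

Request:
{"op": "send_rows", "data": {"rows": [{"x": -0.03, "y": -0.32, "z": -0.4, "wx": 0, "wy": 0, "wz": 0, "hand": 0.7}, {"x": 0, "y": 0, "z": -0.9, "wx": 0, "wy": 0, "wz": 0, "hand": 0.7}, {"x": 0, "y": 0, "z": -0.9, "wx": 0, "wy": 0, "wz": 0, "hand": 0.7}, {"x": 0, "y": 0, "z": -0.9, "wx": 0, "wy": 0, "wz": 0, "hand": 0.7}, {"x": 0, "y": 0, "z": -0.5, "wx": 0, "wy": 0, "wz": 0, "hand": 0.7}, {"x": 0, "y": 0, "z": 0, "wx": 0, "wy": 0, "wz": 0, "hand": 0.7}, {"x": 0, "y": 0, "z": 0, "wx": 0, "wy": 0, "wz": 0, "hand": 0.7}, {"x": 0, "y": 0, "z": 0, "wx": 0, "wy": 0, "wz": 0, "hand": 0.7}]}}

```text
clock: 32.77
tcp_pos: [0.4957, -0.4521, 0.0589]
orientation: [0.999, -0.037, 0.001, 0.001]
force: [0.2, -0.1, -0.8]
finger_gap: 0.0651
finger_force: 0.0
```

Request:
{"op": "send_rows", "data": {"rows": [{"x": 0, "y": 0, "z": 0, "wx": 0, "wy": 0, "wz": 0, "hand": 0.7}, {"x": 0, "y": 0, "z": 0, "wx": 0, "wy": 0, "wz": 0, "hand": 0.7}]}}

```text
clock: 32.93
tcp_pos: [0.4953, -0.4528, 0.0594]
orientation: [0.999, -0.038, 0.001, 0.001]
force: [0.3, 0.5, -0.3]
finger_gap: 0.0652
finger_force: 0.0
```

Request:
{"op": "send_rows", "data": {"rows": [{"x": -0.06, "y": -0.02, "z": -0.6, "wx": 0, "wy": 0, "wz": -0.05, "hand": 0.7}, {"x": 0, "y": 0, "z": -0.45, "wx": 0, "wy": 0, "wz": 0, "hand": 0.7}, {"x": 0, "y": 0, "z": -0.2, "wx": 0, "wy": 0, "wz": 0, "hand": 0.7}, {"x": 0, "y": 0, "z": -0.08, "wx": 0, "wy": 0, "wz": 0, "hand": 0.6}, {"x": 0, "y": 0, "z": 0, "wx": 0, "wy": 0, "wz": 0, "hand": 0}, {"x": 0, "y": 0, "z": 0, "wx": 0, "wy": 0, "wz": 0, "hand": 0}, {"x": 0, "y": 0, "z": 0, "wx": 0, "wy": 0, "wz": 0, "hand": 0}, {"x": 0, "y": 0, "z": 0, "wx": 0, "wy": 0, "wz": 0, "hand": 0}], "newtons": 12}}

```text
clock: 33.6
tcp_pos: [0.4925, -0.4534, 0.005]
orientation: [0.999, -0.04, 0.001, 0.001]
force: [0.6, -0.5, 0.7]
finger_gap: 0.0364
finger_force: 0.0
```

Request:
{"op": "send_rows", "data": {"rows": [{"x": 0, "y": 0, "z": 0, "wx": 0, "wy": 0, "wz": 0, "hand": 0}, {"x": 0, "y": 0, "z": 0, "wx": 0, "wy": 0, "wz": 0, "hand": 0}, {"x": 0, "y": 0, "z": 0, "wx": 0, "wy": 0, "wz": 0, "hand": 0}, {"x": 0, "y": 0, "z": 0, "wx": 0, "wy": 0, "wz": 0, "hand": 0}, {"x": 0, "y": 0, "z": 0, "wx": 0, "wy": 0, "wz": 0, "hand": 0}]}}

```text
clock: 34.02
tcp_pos: [0.4923, -0.453, 0.0046]
orientation: [0.999, -0.041, 0.0, 0.0]
force: [-0.3, 0.6, 4.9]
finger_gap: 0.0277
finger_force: 12.0
```

Request:
{"op": "send_rows", "data": {"rows": [{"x": 0, "y": 0, "z": 0.3, "wx": 0, "wy": 0, "wz": 0, "hand": 0}, {"x": 0, "y": 0, "z": 0.7, "wx": 0, "wy": 0, "wz": 0, "hand": 0}, {"x": 0, "y": 0, "z": 0.9, "wx": 0, "wy": 0, "wz": 0, "hand": 0}, {"x": 0, "y": 0, "z": 0.9, "wx": 0, "wy": 0, "wz": 0, "hand": 0}, {"x": 0, "y": 0, "z": 0.8, "wx": 0, "wy": 0, "wz": 0.5, "hand": 0}, {"x": 0, "y": 0.4, "z": 0.3, "wx": 0, "wy": 0, "wz": 0.8, "hand": 0}, {"x": -0.03, "y": 0.7, "z": 0, "wx": 0, "wy": 0, "wz": 1, "hand": 0}, {"x": -0.03, "y": 0.8, "z": 0, "wx": 0, "wy": 0, "wz": 1, "hand": 0}]}}

```text
clock: 34.68
tcp_pos: [0.4888, -0.3784, 0.1617]
orientation: [0.992, 0.125, 0.001, 0.002]
force: [0.9, -0.9, -0.2]
finger_gap: 0.028
finger_force: 12.0
```

Request:
{"op": "send_rows", "data": {"rows": [{"x": -0.03, "y": 0.8, "z": 0, "wx": 0, "wy": 0, "wz": 1, "hand": 0}, {"x": -0.03, "y": 0.8, "z": 0, "wx": 0, "wy": 0, "wz": 1, "hand": 0}, {"x": -0.03, "y": 0.8, "z": 0, "wx": 0, "wy": 0, "wz": 1, "hand": 0}, {"x": -0.03, "y": 0.8, "z": 0, "wx": 0, "wy": 0, "wz": 1, "hand": 0}, {"x": -0.03, "y": 0.8, "z": 0, "wx": 0, "wy": 0, "wz": 1, "hand": 0}, {"x": -0.03, "y": 0.8, "z": 0, "wx": 0, "wy": 0, "wz": 1, "hand": 0}, {"x": -0.03, "y": 0.8, "z": 0, "wx": 0, "wy": 0, "wz": 1, "hand": 0}, {"x": -0.03, "y": 0.8, "z": 0, "wx": 0, "wy": 0, "wz": 1, "hand": 0}]}}

```text
clock: 35.35
tcp_pos: [0.4794, -0.1194, 0.1603]
orientation: [0.865, 0.503, 0.0, 0.0]
force: [0.1, 0.4, -0.8]
finger_gap: 0.028
finger_force: 12.0
```

Request:
{"op": "send_rows", "data": {"rows": [{"x": -0.03, "y": 0.8, "z": 0, "wx": 0, "wy": 0, "wz": 1, "hand": 0}, {"x": -0.03, "y": 0.8, "z": 0, "wx": 0, "wy": 0, "wz": 1, "hand": 0}, {"x": 0, "y": 0.7, "z": 0, "wx": 0, "wy": 0, "wz": 1, "hand": 0}, {"x": 0, "y": 0.6, "z": 0, "wx": 0, "wy": 0, "wz": 1, "hand": 0}, {"x": 0, "y": 0.3, "z": 0, "wx": 0, "wy": 0, "wz": 0.6, "hand": 0}, {"x": 0, "y": 0, "z": 0, "wx": 0, "wy": 0, "wz": 0, "hand": 0}, {"x": 0, "y": 0, "z": 0, "wx": 0, "wy": 0, "wz": 0, "hand": 0}, {"x": 0, "y": 0, "z": 0, "wx": 0, "wy": 0, "wz": 0, "hand": 0}]}}

```text
clock: 36.02
tcp_pos: [0.4776, 0.005, 0.16]
orientation: [0.73, 0.683, -0.0, 0.001]
force: [0.1, -0.1, -0.2]
finger_gap: 0.0279
finger_force: 12.0
```

Request:
{"op": "send_rows", "data": {"rows": [{"x": 0, "y": 0, "z": 0, "wx": 0, "wy": 0, "wz": 0, "hand": 0}, {"x": 0, "y": 0, "z": 0, "wx": 0, "wy": 0, "wz": 0, "hand": 0}, {"x": 0, "y": 0, "z": 0, "wx": 0, "wy": 0, "wz": 0, "hand": 0}]}}

```text
clock: 36.27
tcp_pos: [0.4776, 0.006, 0.1598]
orientation: [0.73, 0.684, -0.0, 0.0]
force: [-1.0, -0.3, -0.2]
finger_gap: 0.0282
finger_force: 12.0
```

```bash
python3 - <<'E'
from comp import *
where(); save('wrist','w13'); print(env.state()['joint_pos'].round(2))
cv2.imwrite('pics/w13b.png',cv2.resize(cv2.imread('pics/w13.png'),(800,600),interpolation=cv2.INTER_CUBIC))
E
```

```text
t 36.2667 tcp [477.6   6.  159.8] tooly -3.7 f [-1.  -0.3 -0.2] gap 0.0282
[-0.32  0.45  0.37  1.99 -0.24  0.74  0.13]
```

View pics/w13b.png

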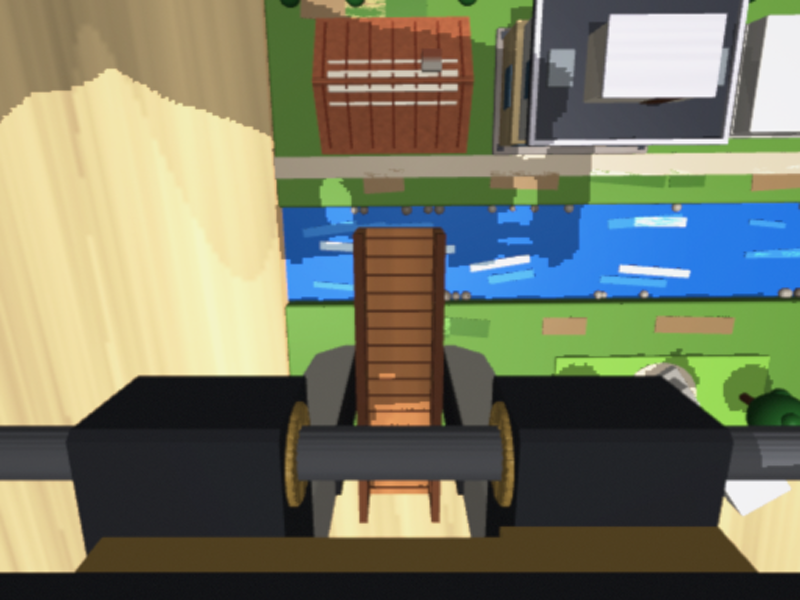

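The bridge is held square. Its far end runs from (356,228) to (445,228), the cottage's near eave runs from (320,153) to (468,153), and the river banks lie at v≈206 and v≈302.

```bash
python3 - <<'E'
from comp import *
k=1.5625; P=lambda u,v,z: px('w13',u/k,v/k,z)[:2]*1000
ey=np.array([np.sin(np.radians(3.5)),np.cos(np.radians(3.5))])
a,b=P(356,228,.175),P(445,228,.175); print('bridge',a,b,(a+b)/2-50*ey)
z=[px('w13',u/k,v/k,.022)[:2]*1000 for u,v in [(401,206),(401,302)]]; print('river',z,np.mean(z,0))
print('cot',rect(seg('w13',.04,.08,(.481,.113),.06)), (P(320,153,.05)+P(468,153,.05))/2)
E
```

```text
bridge [468.56900058  57.67824948] [495.02432138  55.98049637] [478.744234   6.922633]
river [array([482.28190839,  52.18839006]), array([478.56951633,  -6.63423018])] [480.42571236  22.77707994]
cot (array([482. , 114.4]), array([65.3, 76.2]), 86.8, 8666) [480.35570322  81.8518359 ]
```

Request:
{"op": "send_rows", "data": {"rows": [{"x": -0.03, "y": 0.19, "z": 0, "wx": 0, "wy": 0, "wz": 0, "hand": 0}, {"x": -0.04, "y": 0.19, "z": -0.3, "wx": 0, "wy": 0, "wz": 0, "hand": 0}, {"x": 0, "y": 0, "z": -0.6, "wx": 0, "wy": 0, "wz": 0, "hand": 0}, {"x": 0, "y": 0, "z": -0.6, "wx": 0, "wy": 0, "wz": 0, "hand": 0}, {"x": 0, "y": 0, "z": -0.6, "wx": 0, "wy": 0, "wz": 0, "hand": 0}, {"x": 0, "y": 0, "z": -0.5, "wx": 0, "wy": 0, "wz": 0, "hand": 0}, {"x": 0, "y": 0, "z": -0.3, "wx": 0, "wy": 0, "wz": 0, "hand": 0}, {"x": 0, "y": 0, "z": 0, "wx": 0, "wy": 0, "wz": 0, "hand": 0}]}}

```text
clock: 36.98
tcp_pos: [0.473, 0.023, 0.0416]
orientation: [0.729, 0.685, -0.002, -0.002]
force: [1.1, -0.9, -0.1]
finger_gap: 0.0277
finger_force: 12.0
```

Request:
{"op": "send_rows", "data": {"rows": [{"x": 0, "y": 0, "z": 0, "wx": 0, "wy": 0, "wz": 0, "hand": 0}, {"x": 0, "y": 0, "z": 0, "wx": 0, "wy": 0, "wz": 0, "hand": 0}, {"x": 0, "y": 0, "z": 0, "wx": 0, "wy": 0, "wz": 0, "hand": 0}, {"x": 0, "y": 0, "z": 0, "wx": 0, "wy": 0, "wz": 0, "hand": 0}]}}

```text
clock: 37.32
tcp_pos: [0.4755, 0.0226, 0.0448]
orientation: [0.729, 0.685, 0.001, 0.001]
force: [-0.1, 0.0, -0.6]
finger_gap: 0.028
finger_force: 12.0
```

Request:
{"op": "send_rows", "data": {"rows": [{"x": 0, "y": -0.02, "z": -0.2, "wx": 0, "wy": 0, "wz": 0, "hand": 0}, {"x": 0, "y": 0, "z": -0.15, "wx": 0, "wy": 0, "wz": 0, "hand": 0}, {"x": 0, "y": 0, "z": -0.05, "wx": 0, "wy": 0, "wz": 0, "hand": 0}, {"x": 0, "y": 0, "z": 0, "wx": 0, "wy": 0, "wz": 0, "hand": 0}, {"x": 0, "y": 0, "z": 0, "wx": 0, "wy": 0, "wz": 0, "hand": 0}, {"x": 0, "y": 0, "z": 0, "wx": 0, "wy": 0, "wz": 0, "hand": 0}]}}

```text
clock: 37.82
tcp_pos: [0.4748, 0.0216, 0.0278]
orientation: [0.729, 0.685, -0.0, -0.0]
force: [-0.3, 0.7, 0.4]
finger_gap: 0.028
finger_force: 12.0
```

Request:
{"op": "send_rows", "data": {"rows": [{"x": 0, "y": 0, "z": -0.04, "wx": 0, "wy": 0, "wz": 0, "hand": 0}, {"x": 0, "y": 0, "z": 0, "wx": 0, "wy": 0, "wz": 0, "hand": 0}, {"x": 0, "y": 0, "z": 0, "wx": 0, "wy": 0, "wz": 0, "hand": 0}, {"x": 0, "y": 0, "z": 0, "wx": 0, "wy": 0, "wz": 0, "hand": 0}]}}

```text
clock: 38.15
tcp_pos: [0.475, 0.0217, 0.0264]
orientation: [0.729, 0.685, 0.0, 0.0]
force: [1.2, -0.5, 0.8]
finger_gap: 0.0278
finger_force: 12.0
```

One small step further until it is clearly in contact.

Request:
{"op": "send_rows", "data": {"rows": [{"x": 0, "y": 0, "z": -0.03, "wx": 0, "wy": 0, "wz": 0, "hand": 0}, {"x": 0, "y": 0, "z": 0, "wx": 0, "wy": 0, "wz": 0, "hand": 0}, {"x": 0, "y": 0, "z": 0, "wx": 0, "wy": 0, "wz": 0, "hand": 0}, {"x": 0, "y": 0, "z": 0, "wx": 0, "wy": 0, "wz": 0, "hand": 0}]}}

```text
clock: 38.48
tcp_pos: [0.4751, 0.0217, 0.0261]
orientation: [0.729, 0.685, 0.001, 0.0]
force: [-2.0, -0.6, 10.7]
finger_gap: 0.028
finger_force: 12.0
```

Contact reached. Release, rise, and back away to look.

Request:
{"op": "send_rows", "data": {"rows": [{"x": 0, "y": 0, "z": 0, "wx": 0, "wy": 0, "wz": 0, "hand": 0.5}, {"x": 0, "y": 0, "z": 0, "wx": 0, "wy": 0, "wz": 0, "hand": 0.6}, {"x": 0, "y": 0, "z": 0, "wx": 0, "wy": 0, "wz": 0, "hand": 0.6}, {"x": 0, "y": 0, "z": 0, "wx": 0, "wy": 0, "wz": 0, "hand": 0.6}, {"x": 0, "y": 0, "z": 0.5, "wx": 0, "wy": 0, "wz": 0, "hand": 0.6}, {"x": 0, "y": 0, "z": 0.9, "wx": 0, "wy": 0, "wz": 0, "hand": 0.6}, {"x": 0, "y": 0, "z": 0.9, "wx": 0, "wy": 0, "wz": 0, "hand": 0.6}, {"x": 0, "y": 0, "z": 0.9, "wx": 0, "wy": 0, "wz": 0, "hand": 0.6}]}}

```text
clock: 39.15
tcp_pos: [0.474, 0.0216, 0.154]
orientation: [0.729, 0.685, -0.001, -0.001]
force: [1.1, -0.6, 0.1]
finger_gap: 0.0556
finger_force: 0.0
```

Request:
{"op": "send_rows", "data": {"rows": [{"x": 0, "y": -0.7, "z": 0.8, "wx": 0, "wy": 0, "wz": 0, "hand": 0.6}, {"x": 0, "y": -0.9, "z": 0.3, "wx": 0, "wy": 0, "wz": 0, "hand": 0.6}, {"x": 0, "y": -0.9, "z": 0, "wx": 0, "wy": 0, "wz": 0, "hand": 0.6}, {"x": 0, "y": -0.7, "z": 0, "wx": 0, "wy": 0, "wz": 0, "hand": 0.6}, {"x": 0, "y": 0, "z": 0, "wx": 0, "wy": 0, "wz": 0, "hand": 0.6}, {"x": 0, "y": 0, "z": 0, "wx": 0, "wy": 0, "wz": 0, "hand": 0.6}, {"x": 0, "y": 0, "z": 0, "wx": 0, "wy": 0, "wz": 0, "hand": 0.6}, {"x": 0, "y": 0, "z": 0, "wx": 0, "wy": 0, "wz": 0, "hand": 0.6}]}}

```text
clock: 39.82
tcp_pos: [0.4747, -0.104, 0.1959]
orientation: [0.728, 0.686, -0.0, -0.001]
force: [-0.4, 0.1, 0.1]
finger_gap: 0.0557
finger_force: 0.0
```

```bash
python3 - <<'E'
from comp import *
where(); save('wrist','w14'); save('scene','s7')
cv2.imwrite('pics/w14b.png',np.vstack([cv2.imread('pics/w14.png')[:270],cv2.resize(cv2.imread('pics/s7.png')[130:280,195:395],(512,330),interpolation=cv2.INTER_CUBIC)]))
p,d,X=cloud('w14')
h=cv2.cvtColor(p,cv2.COLOR_RGB2HSV)
m=(d>0)&(h[...,0]<18)&(h[...,1]>90)&(abs(X[...,0]-.476)<.06)&(abs(X[...,1]-.022)<.065)&(X[...,2]>.02)&(X[...,2]<.05)
n,l=cv2.connectedComponents(m.astype(np.uint8)); kk=np.argmax(np.bincount(l.ravel())[1:])+1
print('bridge',rect(X[l==kk]))
print('col',rect(seg('s7',.1,.12,(.64,-.08),.04)),'rooftop',rect(seg('s7',.09,.14,(.58,.108),.07)))
print('tub',rect(seg('s7',.05,.065,(.595,.315),.05)))
E
```

```text
t 39.8167 tcp [ 474.7 -104.   195.9] tooly -3.4 f [-0.4  0.1  0.1] gap 0.0557
bridge (array([475.4,  16.7]), array([91.7, 29.4]), 88.2, 2879)
col (array([641.7, -81.1]), array([26.6, 28.9]), 34.3, 110) rooftop (array([581. , 109.3]), array([63.6, 87.5]), 87.7, 621)
tub (array([592.3, 320.7]), array([60.1, 60.4]), 65.9, 300)
```

View pics/w14b.png

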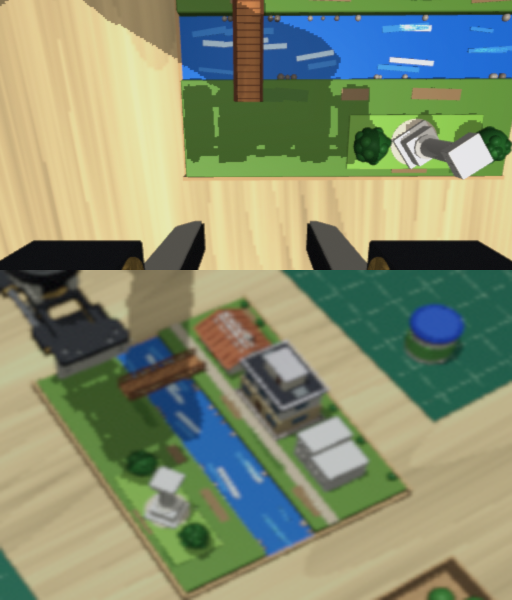

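Everything stands as wanted: the house is stacked square, the bridge lies level across the river in front of the cottage, the column is between the trees, and the tub hasn't moved.

```bash
python3 -c "
from workcell import env
print(env.close_job())"
```

```text
the job is handed in; nothing more can be done
None
```

The job is handed in, with no verdict returned: by my last measurements the house is stacked on the slab, the footbridge lies across the river in front of the cottage, the column stands midway between the trees, and the paint tub has not moved.

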